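# Refit a shelf's back stop and restock the bay

## Task

Take the odd blue-and-yellow carton off the red shelf and stand it in the grey tray; push the loose aluminium angle back until its whole length lies flush against the shelf's rear beam, and then tighten the clamp down on it by working the ratchet lever to and fro until the nut is fully tight. After that stand all the white-and-green cartons upright on the shelf deck in a row, each squarely up against the angle. All the cartons are thin card, so hold them gently, and leave the other things on the bench and shelf alone.

Things in the scene. Friction and masses are not known exactly. Their poses are not given: they have to be found in the camera images.
- bay: red steel shelf bay fixed on the bench, turned by up to 5 degrees. Axes: x from its open front to its rear beam, y to the left along the shelf, z up; origin at bench height. Deck: top 30 mm up, x -130 to 150 mm, y -275 to 275 mm. Four upright stubs at its corners, 40 mm square, 114 mm high, centred at x -110 and 130, y -255 and 255 mm
- beam (a point): middle of the rear beam's inner face, the face the angle must lie against: at x = 120 mm, y = 0 of the bay, 65 mm above the bench; the beam runs along the bay's y, its top 100 mm above the bench
- clamp_axis (a point): the clamp's vertical axis, a point 100 mm above the bench: at x = 92, y = 155 mm of the bay. The clamp hangs on the beam in a grey channel bracket, 92 mm wide, reaching forward to x = 42 mm and 112 mm high; its two cheeks stop the lever on both sides. Only the pressure foot (24 mm round) is lower than 72 mm: it starts 40 mm or more above the bench, 5 to 6 mm above the angle's flat leg
- stop_angle: loose slotted aluminium angle, 400 mm long, about 0.55 kg, lying askew on the deck. Flat leg 60 mm wide, 5 mm thick, points to the rear beam and passes freely under the open clamp; upright leg 40 mm high, 5 mm thick, at its front. Origin: underside, mid length, front face of the upright leg; x to the rear (rear edge at x = 60 mm), y to the left along it, z up
- angle_left (a point): left end of the angle: on the rear edge of its flat leg, 195 mm left of its middle; it touches the beam when it is at x = 120 mm of the bay
- angle_right (a point): right end of the angle: on the rear edge of its flat leg, 195 mm right of its middle; it touches the beam when it is at x = 120 mm of the bay
- knob (a point): middle of the lever's upright black knob (24 mm diameter, 40 mm tall, from 103 to 143 mm above the bench), 115 mm out from the clamp's axis; the steel shank under it is 14 mm wide, from 89 to 100 mm up
- clamp_lever (a joint): ratchet lever, rad: 0 pointing straight out of the shelf (bay -x), positive to the left (clockwise from above); the bracket stops it at -0.565 and 0.565. Swung left it takes the nut along; swung right it clicks back over 24 degree teeth and the nut stays, so up to 24 degrees of a stroke to the left are lost before it bites
- clamp_nut (a joint): how far the clamp's nut is screwed down, rad: 0 to 0.8 at the start. The foot sinks 1.6 mm per rad and meets the angle's flat leg at about 3.9; from there it turns harder and harder, to a hard stop at 4.6. Tight is beyond 4.0 with the lever let go (it then springs back to about 4.15). At the knob the lever takes about 3 N to the left, 4 to 12 N once the foot bites
- carton_a: white carton, green sides, green square on its lid, 46 x 46 x 58 mm tall, about 0.15 kg, standing on the bench right of the shelf at the start; origin at the centre of its underside, z up, x and y square to its sides. Thin card: crushed if the fingers press it with more than 60 N in all (both pads added up, so grip below about 25 N). May be absent
- carton_b: white carton, green sides, green square on its lid, 46 x 46 x 58 mm tall, about 0.15 kg, standing on the bench right of the shelf at the start; origin at the centre of its underside, z up, x and y square to its sides. Thin card: crushed if the fingers press it with more than 60 N in all (both pads added up, so grip below about 25 N). May be absent
- carton_c: white carton, green sides, green square on its lid, 46 x 46 x 58 mm tall, about 0.15 kg, standing on the bench right of the shelf at the start; origin at the centre of its underside, z up, x and y square to its sides. Thin card: crushed if the fingers press it with more than 60 N in all (both pads added up, so grip below about 25 N). May be absent
- carton_d: white carton, green sides, green square on its lid, 46 x 46 x 58 mm tall, about 0.15 kg, standing on the bench right of the shelf at the start; origin at the centre of its underside, z up, x and y square to its sides. Thin card: crushed if the fingers press it with more than 60 N in all (both pads added up, so grip below about 25 N). May be absent
- odd_carton: carton of another part, same size, weight and thin card as the others (the same 60 N limit) but white with blue sides and yellow patches; at the start it stands at the front of the shelf deck, in front of the angle. Origin at the centre of its underside
- tray: grey open tray fixed on the bench at the right, near the robot: 130 x 130 mm, 32 mm high, walls and floor 4 mm; origin at the centre of its underside
- spray_can: steel can with a blue band, 48 mm diameter, 80 mm tall, among the cartons; leave it. Origin at the centre of its underside
- label_roll: small white label roll, 40 mm diameter, 22 mm high, on the deck near the left front upright; leave it. Origin at the centre of its underside
- tape_roll: roll of amber packing tape lying flat, 90 mm diameter, 45 mm high, on the bench left of the shelf; leave it. Origin at the centre of its underside
- scanner: black and yellow hand scanner, about 140 x 85 x 30 mm, on the bench to the left; leave it. Origin under the centre of its head
- marker: marker pen, 16 mm thick, 125 mm long, on the bench in front of the cartons; leave it. Origin under its middle
- mug: blue mug, 80 mm diameter, 90 mm tall, left of the shelf; leave it. Origin at the centre of its underside
There are look-alikes about, which are no part of the job. Leave any brown or pink look-alike of the carton_c alone.

How it is judged:
On the way, in this order (a step that is already met when the one before it is completed fails the run):
1. the angle lies flush along the rear beam (both ends within 4 mm) (x of each of angle_left, angle_right in the frame of bay above 0.116 m and value of joint clamp_nut below 3.6 rad), for 0.2 s.
2. the clamp is tight on it, the angle still flush (x of each of angle_left, angle_right in the frame of bay above 0.116 m and value of joint clamp_nut above 4 rad), for 0.2 s.
3. all the green cartons stand in the row against the angle (x of carton_a in the frame of stop_angle between -0.037 and -0.018 m and y of carton_a in the frame of stop_angle between -0.2 and 0.2 m and z of carton_a in the frame of bay between 0.024 and 0.036 m and angle between each of carton_a, carton_b, carton_c, carton_d's own z axis and vertical below 0.12 rad and (angle between the x axis of carton_a and the x axis of bay, either way round below 0.15 rad or angle between the x axis of carton_a and the y axis of bay, either way round below 0.15 rad) and x of carton_b in the frame of stop_angle between -0.037 and -0.018 m and y of carton_b in the frame of stop_angle between -0.2 and 0.2 m and z of carton_b in the frame of bay between 0.024 and 0.036 m and (angle between the x axis of carton_b and the x axis of bay, either way round below 0.15 rad or angle between the x axis of carton_b and the y axis of bay, either way round below 0.15 rad) and x of carton_c in the frame of stop_angle between -0.037 and -0.018 m and y of carton_c in the frame of stop_angle between -0.2 and 0.2 m and z of carton_c in the frame of bay between 0.024 and 0.036 m and (angle between the x axis of carton_c and the x axis of bay, either way round below 0.15 rad or angle between the x axis of carton_c and the y axis of bay, either way round below 0.15 rad) and x of carton_d in the frame of stop_angle between -0.037 and -0.018 m and y of carton_d in the frame of stop_angle between -0.2 and 0.2 m and z of carton_d in the frame of bay between 0.024 and 0.036 m and (angle between the x axis of carton_d and the x axis of bay, either way round below 0.15 rad or angle between the x axis of carton_d and the y axis of bay, either way round below 0.15 rad)), for 0.3 s.
At the end, for the whole second after the job is handed in: Both ends of the angle within 4 mm of the beam; nut beyond 4.0 rad; every white-and-green carton present upright (7 deg) on the deck, square to the shelf (8 deg), within 13 mm of the angle's front face and within its length, at rest; the odd carton upright in the tray (all of step 2 and all of step 3 and linear speed of each of carton_a, carton_b, carton_c, carton_d, odd_carton below 0.02 m/s and x of odd_carton in the frame of tray between -0.05 and 0.05 m and y of odd_carton in the frame of tray between -0.05 and 0.05 m and z of odd_carton in the frame of tray below 0.012 m and angle between odd_carton's own z axis and vertical below 0.12 rad); the robot touches nothing.
It fails at once if a carton is pressed by the fingers with more than 60 N (contact force between the fingers and carton_a above 60 N or contact force between the fingers and carton_b above 60 N or contact force between the fingers and carton_c above 60 N or contact force between the fingers and carton_d above 60 N or contact force between the fingers and odd_carton above 60 N).
It fails at once if another thing on the bench or shelf is moved by more than 4 cm (distance of any of spray_can, label_roll, tape_roll, scanner, marker, mug from where it was at the start of the episode above 0.04 m).
Of carton_a, carton_b, carton_c, carton_d only 2 to 4 are there at a start; the rules pass over those that are not, and their reading is None.
At some moment in a run one of carton_a, carton_b, carton_c, carton_d may be knocked a few centimetres aside while the robot is not near it.
Once in a run the grip may slacken for a moment while it holds something.
It also fails if it takes over 210 s, if anything falls off the work surface, if the arm or the gripper's body presses on something with over 40 N, if the wrist force passes 120 N, or if a joint passes its speed limit or range.

## Robot

A 6-joint arm with a two-finger parallel gripper is mounted at the origin on the work surface. World frame = base frame: x ahead of the robot, y to its left, z up, the work surface at z = 0. Lengths are in m, angles in rad, forces in N, time in s.
With the tool pointing down it reaches from about 0.3 to 0.775 m from the base axis. Payload 14.6 kg.
Tool frame: the origin (TCP) lies on the mounting face of the last link; the fingertips stand 199 mm ahead of it and the grasp point (between the pads) lies 180 mm ahead of it; z points along the fingers, y is the line along which they close (so a half turn about z gives the same grasp; the last joint's range is limited). The gripper opens to 94 mm and grips with 3 to 60 N. Pads are 16 mm wide; open, the fingers measure 119 mm over their backs; the gripper's body (75 mm by 177 mm) begins 78 mm behind the grasp point.
Start: joints at [1.191, 0.3, 1.521, -0, 1.321, -0.067], TCP at [0.169, 0.523, 0.405] pointing down, gripper open.
Joint ranges: [-3.03, 3.03], [-0.79, 2.21], [0.23, 2.52], [-1.04, 4.18], [0, 3.07], [-2.55, 2.55]. Speed limits (rad/s): [2.22, 2.22, 2.57, 3.14, 3.14, 3.14].

## Interface

Orientations are given as [roll, pitch, yaw] about the fixed x, y, z axes, in that order (R = Rz(yaw) Ry(pitch) Rx(roll)).
In Python, from station import get_obs, camera, hand_in gives the robot as it stands.
- The arm moves only by the tool apply_moves, never from a script. Its argument "increments" is a list of rows, each an object of numbers: "tx", "ty", "tz": the shift along the tool's x, y, z as a fraction of full scale; "ax", "ay", "az": the turn, a rotation vector about the tool's x, y, z as a fraction of full scale. In form: [{"tx": .., "ty": .., "tz": .., "ax": .., "ay": .., "az": ..}, ...]. A call has 1 to 12 rows; each row shifts and turns the commanded pose from where the row before left it, along the tool's axes as they then stand; what a row does not reach is not made up. Full scale, the value 1, is 30 mm for a shift and 5 degrees for a turn. A row lasts 1/8 s, in which the tool goes at most 62.5 mm and 10.7 degrees, less where a joint would pass 70% of its speed; a pose out of reach is approached as far as the arm can. A call with a number of a shift or a turn outside -1 to 1 is refused whole. A call with a gripper value outside its range is refused whole. "jaw" is the closure, from 0 (fully open) to 1 (shut), set as the call begins (left out, the last holds). The fingers move at their own pace and stop on an object; "force" is the grip in N (left out, the last holds). Time passes only in rows, so rows that do not move let the fingers close. It gives the time, the measured TCP pose, the force, the opening and the grip force at its end, in the units of the state.
- get_obs(): the state, without advancing time (a new reading comes with each control period).
- camera(name): name is "scene" or "top" or "wrist"; returns a dict with "pixels" (400x640x3 uint8, red, green, blue), "camera_matrix" (3x3 intrinsics, pixels), "R" (3x3) and "t" (3): a world point X has camera coordinates R X + t; the wrist camera has in their place "T_tool_cam" (4x4, takes a point from camera to tool coordinates, whose origin is the TCP and whose axes are the flange's). Camera axes: x right, y down, z forward; pixel columns grow to the right and rows downward; lengths in m; the calibration is good to about 2 mm. A picture is of the moment at which its call begins: read the wrist's pose just before it. There is no depth.
- hand_in(): hands the job in; it is judged then, once.
The state is a dict: "time_s": time; "qpos": joint angles; "joint_vel": joint speeds; "tau": joint torques, N m; "ee_pos": TCP position; "eef_rot": TCP orientation; "force": force on the tool from outside, world axes, zero at the start; "moment": the same for the moment, N m; "grip_width": finger opening in m; "grip_force": force on a finger pad.
Only numpy, scipy, OpenCV 4.12 (cv2) and the standard library are available. Lean on these libraries where they do the work, as an engineer would, in place of code of your own. Each camera call takes 0.05 s, during which the arm holds its last target. There are 200 camera calls.

## Working session

There is one attempt and no reset: what is moved stays moved. The work goes in short steps, Python scripts to look and compute and a tool call to move; the robot and the scene stay as the last step left them, time stands still between calls to the robot, and variables do not carry over. Pictures are saved under pics/ and viewed, at most 14 in all, crops included, and the job is handed in when it is done.

Besides the shell and the picture viewer there is one more tool, called after ">>>" as name(argument=value, ...), one argument or row to a line, values as JSON. apply_moves: Moves the arm, as the interface text tells. Its arguments: {"type":"object","properties":{"increments":{"type":"array"},"jaw":{"type":"number"},"force":{"type":"number"}},"required":["increments"]}

```bash
mkdir -p pics; ls
cat > h.py <<'E'
import numpy as np, cv2
from station import get_obs, camera, hand_in
from scipy.spatial.transform import Rotation as Ro
def snap(name,f=None):
    o=get_obs(); c=camera(name)
    if name=="wrist":
        T=np.eye(4);T[:3,:3]=Ro.from_euler('xyz',o['eef_rot']).as_matrix();T[:3,3]=o['ee_pos']
        W=np.linalg.inv(T@c['T_tool_cam']); c['R']=W[:3,:3];c['t']=W[:3,3]
    if f: cv2.imwrite('pics/'+f,c['pixels'][:,:,::-1])
    return c
def ray(c,u,v,z):
    d=c['R'].T@np.linalg.solve(c['camera_matrix'],[u,v,1.]); o=-c['R'].T@c['t']
    return o+d*(z-o[2])/d[2]
def proj(c,X):
    p=c['camera_matrix']@(c['R']@np.array(X)+c['t']); return p[:2]/p[2]
E
python3 - <<'E'
from h import *
import pickle
o=get_obs();print(o)
for n in('top','scene','wrist'):
    c=snap(n,n+'0.png');pickle.dump(c,open(n+'.pkl','wb'));print(n,c['R'],c['t'],c['camera_matrix'])
print(c.get('T_tool_cam'))
E
```

```text
pics
{'time_s': 0.0, 'qpos': array([ 1.19140983e+00,  3.00465181e-01,  1.52158764e+00,  7.38599584e-07,
        1.32070821e+00, -6.65979849e-02]), 'joint_vel': array([ 0.00012412,  0.00117466, -0.00187613, -0.00038605, -0.00158049,
        0.00012478]), 'tau': array([ 8.40346420e-04, -5.31808162e+01, -3.52745998e+01,  7.09294947e-02,
        2.43276829e-02, -9.43255100e-05]), 'ee_pos': array([0.16923056, 0.52327967, 0.40408667]), 'eef_rot': array([-3.14042691e+00, -7.84681548e-05,  2.82880392e+00]), 'force': array([ 0.35966231,  0.59535614, -0.35781184]), 'moment': array([ 0.07999959,  0.02645969, -0.03912446]), 'grip_force': 0.0, 'grip_width': 0.09406793280886651}
top [[-0.02887821 -0.99945306  0.01611291]
 [-0.98904169  0.02623511 -0.14528683]
 [ 0.14478464 -0.02013196 -0.98925836]] [0.00771446 0.49378371 1.15609071] [[387.3935342    0.         323.52980601]
 [  0.         387.3935342  202.94397353]
 [  0.           0.           1.        ]]
scene [[-0.4485598   0.89348728  0.02178484]
 [ 0.47131975  0.25718715 -0.84363052]
 [-0.75937593 -0.36815111 -0.53648202]] [ 0.22062138 -0.13511592  1.7216342 ] [[454.72402602   0.         324.61236298]
 [  0.         454.72402602 198.29487133]
 [  0.           0.           1.        ]]
wrist [[ 0.30765691  0.95149678 -0.00105133]
 [ 0.91357116 -0.29508484  0.27984402]
 [ 0.26596045 -0.08705641 -0.96004491]] [-0.55075593 -0.02870315  0.39326608] [[287.15487361   0.         314.55846298]
 [  0.         287.15487361 196.59145577]
 [  0.           0.           1.        ]]
[[ 1.13017099e-04 -9.60019773e-01 -2.79932177e-01  8.25409140e-02]
 [ 9.99999993e-01  1.00253477e-04  5.99137182e-05  1.19117237e-03]
 [-2.94541800e-05 -2.79932181e-01  9.60019777e-01  1.91206137e-02]
 [ 0.00000000e+00  0.00000000e+00  0.00000000e+00  1.00000000e+00]]
```

View pics/top0.png

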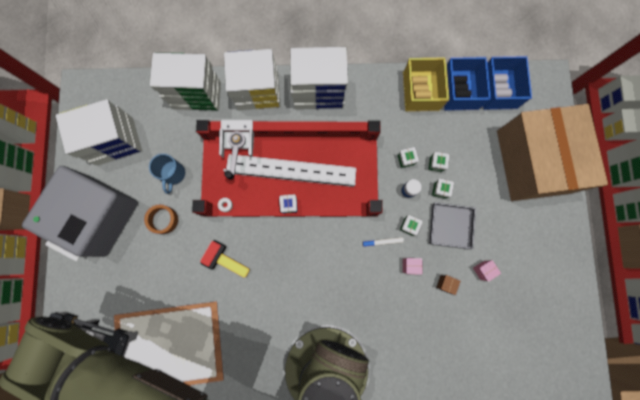

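View pics/scene0.png

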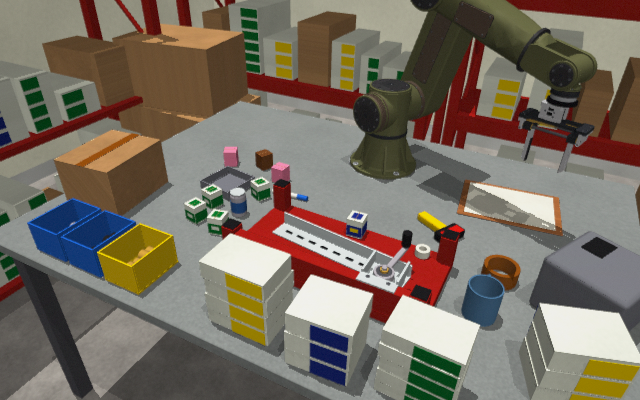

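Top view: candidate white/green cartons at (409,157), (441,160), (445,188), (412,225). Look-alikes are the pink ones at (413,266) and (488,270), the brown one at (450,284), and the can at (413,188). The odd carton is at (288,203), the tray at (452,226) and the knob at (229,175). Scene view agrees: four green-lidded cartons and one blue/yellow carton at (357,223).

```bash
cat >> h.py <<'E'
def blobs(m,amin,amax=1e9):
    n,l,s,ce=cv2.connectedComponentsWithStats(m.astype(np.uint8)); return [(ce[i],s[i,4],l==i) for i in range(1,n) if amin<=s[i,4]<=amax]
def greens(c,z=.058):
    h=cv2.cvtColor(c['pixels'],cv2.COLOR_RGB2HSV); m=(h[...,0]>50)&(h[...,0]<85)&(h[...,1]>90)&(h[...,2]>40)
    return [(b[0].round(1),b[1],ray(c,*b[0],z).round(4)) for b in blobs(m,12)]
def bay2w(B,p):  # B=(x,y,yaw)
    cs,sn=np.cos(B[2]),np.sin(B[2]); return np.array([B[0]+cs*p[0]-sn*p[1],B[1]+sn*p[0]+cs*p[1]])
E
python3 - <<'E'
from h import *
import pickle
c=pickle.load(open('top.pkl','rb')); p=c['pixels']
h=cv2.cvtColor(p,cv2.COLOR_RGB2HSV).astype(int)
roi=np.zeros(p.shape[:2],bool); roi[115:222,190:388]=1
b=blobs(roi&(p.max(2)<75),20); 
for x in b: print('dark',x[0].round(1),x[1],ray(c,*x[0],.114).round(4))
red=roi&((h[...,0]<8)|(h[...,0]>172))&(h[...,1]>150)
ct=max(cv2.findContours(red.astype(np.uint8),cv2.RETR_EXTERNAL,cv2.CHAIN_APPROX_NONE)[0],key=cv2.contourArea)
print(cv2.minAreaRect(ct))
# front deck edge z=.03
pts=[(u,np.where(red[:,u])[0].max()) for u in range(230,350,5)]
W=np.array([ray(c,u,v+.5,.03) for u,v in pts]); print('front edge',np.polyfit(W[:,1],W[:,0],1),W[0],W[-1])
for g in greens(c): print('green',g)
bl=(h[...,0]>105)&(h[...,0]<130)&(h[...,1]>100)&(h[...,2]>50)
for x in blobs(bl,10): 
    if 180<x[0][0]<400: print('blue',x[0],x[1],ray(c,*x[0],.088))
print('tray guess',ray(c,452,226,.02))
cv2.imwrite('pics/crop0.png',cv2.resize(p[112:227,188:460,::-1],None,fx=2.9,fy=2.9,interpolation=cv2.INTER_CUBIC)[:600,:800])
E
```

```text
dark [202.1 125.1] 106 [0.7237 0.3466 0.114 ]
dark [329.1 132.4] 652 [ 0.6926 -0.027   0.114 ]
dark [209.1 135.1] 89 [0.6924 0.3255 0.114 ]
dark [229.  175.3] 50 [0.5705 0.2667 0.114 ]
dark [201.2 207.6] 196 [0.4782 0.345  0.114 ]
dark [374. 208.] 160 [ 0.4639 -0.1488  0.114 ]
((288.0, 168.5), (93.0, 180.0), 90.0)
front edge [0.02967848 0.45626835] [0.46648265 0.28177143 0.03      ] [ 0.45384833 -0.07109676  0.03      ]
green (array([196.3,  98.4]), np.int32(408), array([0.8314, 0.3827, 0.058 ]))
green (array([  1.5, 151.2]), np.int32(87), array([0.6754, 0.9681, 0.058 ]))
green (array([ 10.3, 155.5]), np.int32(127), array([0.6613, 0.9407, 0.058 ]))
green (array([ 19.8, 158.5]), np.int32(113), array([0.6512, 0.9114, 0.058 ]))
green (array([ 28.6, 161.6]), np.int32(99), array([0.6407, 0.8842, 0.058 ]))
green (array([409.4, 155.2]), np.int32(35), array([ 0.6325, -0.2747,  0.058 ]))
green (array([440.8, 159.9]), np.int32(37), array([ 0.6153, -0.3713,  0.058 ]))
green (array([635.9, 167.4]), np.int32(129), array([ 0.5764, -0.9776,  0.058 ]))
green (array([625.2, 171.2]), np.int32(128), ar
[... 434 characters left out ...]
en (array([412.5, 224.5]), np.int32(39), array([ 0.418, -0.271,  0.058]))
green (array([ 16.8, 290.9]), np.int32(131), array([0.2575, 0.8869, 0.058 ]))
green (array([  5.9, 292.1]), np.int32(151), array([0.2552, 0.9179, 0.058 ]))
blue [330.11627907  87.26744186] 86 [ 0.84530371 -0.03556669  0.088     ]
blue [330.38666667  94.28      ] 75 [ 0.8225478 -0.0356834  0.088    ]
blue [329.74264706 102.31617647] 136 [ 0.79668872 -0.03289778  0.088     ]
blue [285.57894737 203.        ] 19 [0.48898705 0.10652288 0.088     ]
blue [290.  202.5] 18 [0.49012771 0.0935361  0.088     ]
blue [368.16326531 243.        ] 49 [ 0.3652848  -0.13105421  0.088     ]
tray guess [ 0.41314854 -0.40347551  0.02      ]
```

View pics/crop0.png

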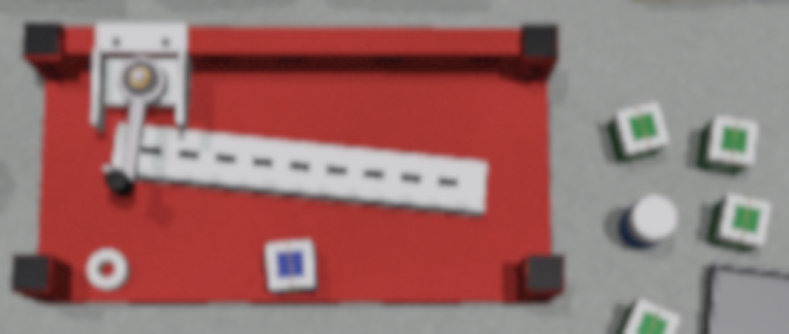

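Crop: confirms the choice. The odd carton with its blue lid is at crop (290,265), the four green cartons at (642,128), (735,140), (745,218) and (652,315). The angle runs crop (118,150) to (485,185), lever to the left at about 0.1-0.2 rad, and the label roll is at (107,268).

Run:
```python
from h import *
import pickle
c=pickle.load(open('top.pkl','rb')); p=c['pixels']
px=[(33,272),(545,273),(43,38),(539,38)]; loc=np.array([[-110,255],[-110,-255],[130,255],[130,-255]])/1e3
W=np.array([ray(c,188+u/2.9,112+v/2.9,.114)[:2] for u,v in px]); print(W)
a=loc-loc.mean(0); b=W-W.mean(0); yaw=np.arctan2((a[:,0]*b[:,1]-a[:,1]*b[:,0]).sum(),(a*b).sum())
B=np.r_[0,0,yaw]; t=W.mean(0)-bay2w(B,loc.mean(0)); B=np.r_[t,yaw]; print('bay',B, [ (bay2w(B,l)-w).round(4) for l,w in zip(loc,W)])
np.save('bay.npy',B)
Ri=np.array([[np.cos(yaw),np.sin(yaw)],[-np.sin(yaw),np.cos(yaw)]])
def tb(w): return (Ri@(w[:2]-t)).round(4)
C=lambda u,v,z:ray(c,188+u/2.9,112+v/2.9,z)
print('front edge mid',tb(C(295,301,.03)),'should be -.13')
print('angle top front R',tb(C(485,213,.07)),'flat rear R',tb(C(487,160,.035)),'top front L',tb(C(120,181,.07)),'rear L',tb(C(118,124,.035)))
k=C(119,172,.143); print('knob',tb(k)); kb=tb(k)-np.array([.092,.155]); print('lever',np.arctan2(kb[1],-kb[0]),np.hypot(*kb))
print('odd',C(290,266,.088),tb(C(290,266,.088)))
g=p[195:260,425:480].astype(int); 
print('clamp axis w',bay2w(B,[.092,.155]))
print('beam pts',bay2w(B,[.12,.2]),bay2w(B,[.12,-.2]))
# tray rim
tr=[C(0,0,.03)]
for x in [(432,206),(472,207),(474,247),(431,246)]: print('tray',ray(c,*x,.032))
# odd lid orientation and carton lid white rects
h=cv2.cvtColor(p,cv2.COLOR_RGB2HSV).astype(int)
for name,(u,v),z in [('odd',(288,203),.088),('c1',(409,156),.058),('c2',(441,160),.058),('c3',(445,187),.058),('c4',(412,224),.058)]:
    m=np.zeros(p.shape[:2],np.uint8); s=(slice(v-11,v+12),slice(u-11,u+12)); m[s]=((h[...,2]>165)&(h[...,1]<60))[s]
    m=cv2.morphologyEx(m,cv2.MORPH_CLOSE,np.ones((9,9)))
    ct=max(cv2.findContours(m,cv2.RETR_EXTERNAL,cv2.CHAIN_APPROX_NONE)[0],key=cv2.contourArea)
    q=cv2.boxPoints(cv2.minAreaRect(ct)); w=np.array([ray(c,*x,z)[:2] for x in q]); e=w[1]-w[0]
    print(name,'ctr',w.mean(0).round(4),'sides',np.linalg.norm(w[1]-w[0]).round(3),np.linalg.norm(w[2]-w[1]).round(3),'ang',(np.degrees(np.arctan2(e[1],e[0]))%90).round(1))
```

```text
[[ 0.48357445  0.35031384]
 [ 0.46911258 -0.15481461]
 [ 0.72347615  0.34439486]
 [ 0.71180619 -0.1604549 ]]
bay [ 0.5869956   0.09511492 -0.0255154 ] [array([-0.    ,  0.0025]), array([ 0.0014, -0.0022]), array([-0.    ,  0.0023]), array([-0.0014, -0.0027])]
front edge mid [-0.1295  0.0005] should be -.13
angle top front R [-0.0424 -0.1986] flat rear R [ 0.0225 -0.2051] top front L [-0.0085  0.1802] rear L [0.062  0.1924]
knob [-0.0158  0.1646]
lever 0.088819501123964 0.1082266141020775
odd [0.48664986 0.09945842 0.088     ] [-0.1004  0.0018]
clamp axis w [0.68292011 0.24771731]
beam pts [0.71205907 0.29198831] [ 0.70185401 -0.10788149]
tray [ 0.47591544 -0.34176206  0.032     ]
tray [ 0.46946618 -0.46617364  0.032     ]
tray [ 0.34617859 -0.46184833  0.032     ]
tray [ 0.35295093 -0.33010239  0.032     ]
odd ctr [0.49   0.1008] sides 0.047 0.047 ang 3.8
c1 ctr [ 0.6328 -0.2753] sides 0.049 0.049 ang 12.9
c2 ctr [ 0.616  -0.3722] sides 0.048 0.049 ang 78.1
c3 ctr [ 0.5299 -0.3784] sides 0.049 0.048 ang 74.8
c4 ctr [ 0.4186 -0.2715] sides 0.048 0.048 ang 62.9
```

```bash
cat >> h.py <<'E'
def plan(wps,cur=None):
    """wps: (x,y,z_grasp,yaw). prints total units per segment; yaw turn assumed done first, then shift"""
    if cur is None:
        o=get_obs(); print('tcp',o['ee_pos'].round(4),'rot',o['eef_rot'].round(4),'w',round(o['grip_width'],4),'t',round(o['time_s'],2)); p=o['ee_pos'];y=o['eef_rot'][2]
    else: p=np.array(cur[:3])+[0,0,.18];y=cur[3]
    y%=2*np.pi
    for w in wps:
        d=np.array([w[0],w[1],w[2]+.18])-p; s=[(d[0]*np.cos(w[3])+d[1]*np.sin(w[3]))/.03,(d[0]*np.sin(w[3])-d[1]*np.cos(w[3]))/.03,-d[2]/.03]
        print(np.round(w,4),'az',round(-np.degrees(w[3]-y)/5,2),'t',np.round(s,2),'rows>=',np.ceil(np.abs(s).max())); p=p+d;y=w[3]
E
python3 - <<'E'
from h import *
plan([(.489,.1005,.224,3.194),(.489,.1005,.13,3.194),(.489,.1005,.072,3.194),(.489,.1005,.15,3.194),(.411,-.40,.15,3.116),(.411,-.4,.05,3.116),(.411,-.4,.15,3.116)])
E
```

```text
tcp [0.1693 0.5233 0.4042] rot [-3.1407 -0.      2.8288] w 0.0941 t 0.15
[0.489  0.1005 0.224  3.194 ] az -4.19 t [-9.910e+00 -1.463e+01  1.000e-02] rows>= 15.0
[0.489  0.1005 0.13   3.194 ] az -0.0 t [ 0.   -0.    3.13] rows>= 4.0
[0.489  0.1005 0.072  3.194 ] az -0.0 t [-0.    0.    1.93] rows>= 2.0
[0.489  0.1005 0.15   3.194 ] az -0.0 t [-0.   0.  -2.6] rows>= 3.0
[ 0.411 -0.4    0.15   3.116] az 0.89 t [  2.17 -16.74  -0.  ] rows>= 17.0
[ 0.411 -0.4    0.05   3.116] az -0.0 t [0.   0.   3.33] rows>= 4.0
[ 0.411 -0.4    0.15   3.116] az -0.0 t [ 0.    0.   -3.33] rows>= 4.0
```

>>> apply_moves(
  increments=[
    {"az":-0.84},
    {"az":-0.84},
    {"az":-0.84},
    {"az":-0.84},
    {"az":-0.83},
    {"tx":-0.6,"ty":-0.9},
    {"tx":-0.6,"ty":-0.9},
    {"tx":-0.6,"ty":-0.9},
    {"tx":-0.6,"ty":-0.9},
    {"tx":-0.6,"ty":-0.9},
    {"tx":-0.6,"ty":-0.9},
    {"tx":-0.6,"ty":-0.9},
  ],
  jaw=0,
)

```text
schema error: expected keys tx, ty, tz, ax, ay, az
```

>>> apply_moves(
  increments=[
    {"tx":-0.6,"ty":-0.9},
    {"tx":-0.6,"ty":-0.9},
    {"tx":-0.6,"ty":-0.9},
    {"tx":-0.6,"ty":-0.9},
    {"tx":-0.6,"ty":-0.9},
    {"tx":-0.6,"ty":-0.9},
    {"tx":-0.6,"ty":-0.9},
    {"tx":-0.6,"ty":-0.9},
    {"tx":-0.9,"ty":-1.0},
    {},
    {},
  ],
)

```text
schema error: expected keys tx, ty, tz, ax, ay, az
```

Run:
```python
from h import *
c=snap('wrist','w1.png'); plan([(.489,.1005,.072,3.194)])
```

```text
tcp [0.1692 0.5233 0.4043] rot [-3.1410e+00 -1.0000e-04  2.8288e+00] w 0.0941 t 0.2
[0.489  0.1005 0.072  3.194 ] az -4.18 t [ -9.91 -14.63   5.08] rows>= 15.0
```

View pics/w1.png

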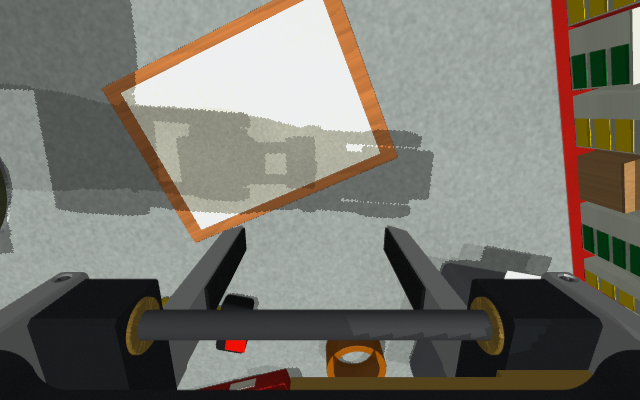

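The wrist view from the unmoved start pose shows the fingers at (215,270) and (405,270) and only the clipboard below. Every row needs all six keys.

>>> apply_moves(
  increments=[
    {"tx":0,"ty":0,"tz":0,"ax":0,"ay":0,"az":-0.84},
    {"tx":0,"ty":0,"tz":0,"ax":0,"ay":0,"az":-0.84},
    {"tx":0,"ty":0,"tz":0,"ax":0,"ay":0,"az":-0.84},
    {"tx":0,"ty":0,"tz":0,"ax":0,"ay":0,"az":-0.84},
    {"tx":0,"ty":0,"tz":0,"ax":0,"ay":0,"az":-0.83},
    {"tx":-0.6,"ty":-0.9,"tz":0,"ax":0,"ay":0,"az":0},
    {"tx":-0.6,"ty":-0.9,"tz":0,"ax":0,"ay":0,"az":0},
    {"tx":-0.6,"ty":-0.9,"tz":0,"ax":0,"ay":0,"az":0},
    {"tx":-0.6,"ty":-0.9,"tz":0,"ax":0,"ay":0,"az":0},
    {"tx":-0.6,"ty":-0.9,"tz":0,"ax":0,"ay":0,"az":0},
    {"tx":-0.6,"ty":-0.9,"tz":0,"ax":0,"ay":0,"az":0},
    {"tx":-0.6,"ty":-0.9,"tz":0,"ax":0,"ay":0,"az":0},
  ],
  jaw=0,
)

```text
time_s: 1.7
ee_pos: [0.3055, 0.3403, 0.4046]
eef_rot: [-3.142, -0.0, -3.089]
force: [-0.3, 1.1, -0.2]
grip_width: 0.0943
grip_force: 0.0
```

>>> apply_moves(
  increments=[
    {"tx":-0.6,"ty":-0.9,"tz":0,"ax":0,"ay":0,"az":0},
    {"tx":-0.6,"ty":-0.9,"tz":0,"ax":0,"ay":0,"az":0},
    {"tx":-0.6,"ty":-0.9,"tz":0,"ax":0,"ay":0,"az":0},
    {"tx":-0.6,"ty":-0.9,"tz":0,"ax":0,"ay":0,"az":0},
    {"tx":-0.6,"ty":-0.9,"tz":0,"ax":0,"ay":0,"az":0},
    {"tx":-0.6,"ty":-0.9,"tz":0,"ax":0,"ay":0,"az":0},
    {"tx":-0.6,"ty":-0.9,"tz":0,"ax":0,"ay":0,"az":0},
    {"tx":-0.6,"ty":-0.9,"tz":0,"ax":0,"ay":0,"az":0},
    {"tx":-0.9,"ty":-1.0,"tz":0,"ax":0,"ay":0,"az":0},
    {"tx":0,"ty":0,"tz":0,"ax":0,"ay":0,"az":0},
    {"tx":0,"ty":0,"tz":0,"ax":0,"ay":0,"az":0},
  ],
)

```text
time_s: 3.08
ee_pos: [0.4885, 0.1049, 0.4045]
eef_rot: [3.141, -0.001, -3.089]
force: [-0.6, 0.6, -0.4]
grip_width: 0.0938
grip_force: 0.0
```

Run:
```python
from h import *
c=snap('wrist','w2.png'); plan([(.489,.1005,.072,3.194)])
p=c['pixels'];h=cv2.cvtColor(p,cv2.COLOR_RGB2HSV).astype(int)
bl=(h[...,0]>105)&(h[...,0]<130)&(h[...,1]>100)&(h[...,2]>50)
for x in blobs(bl,20): print('blue',x[0],x[1],ray(c,*x[0],.088))
print(proj(c,[.489,.1005,.088]))
```

```text
tcp [0.4884 0.1051 0.4046] rot [ 3.1415e+00 -3.0000e-04 -3.0882e+00] w 0.0942 t 3.12
[0.489  0.1005 0.072  3.194 ] az 0.01 t [-0.01 -0.15  5.09] rows>= 6.0
blue [119.71864407  72.65762712] 295 [ 0.37923689 -0.08642758  0.088     ]
blue [299.46 167.9 ] 50 [0.4624483  0.08907809 0.088     ]
blue [322.9787234  168.44680851] 47 [0.46172646 0.11372901 0.088     ]
blue [ 27.24313725 197.02156863] 1020 [ 0.50973073 -0.20300634  0.088     ]
blue [303.51839465 195.95986622] 299 [0.49280798 0.09461354 0.088     ]
blue [317.5 195.5] 288 [0.49149777 0.1096343  0.088     ]
blue [213.98333333 381.65416667] 240 [ 0.75543006 -0.01328093  0.088     ]
[309.14140313 192.83733149]
```

View pics/w2.png

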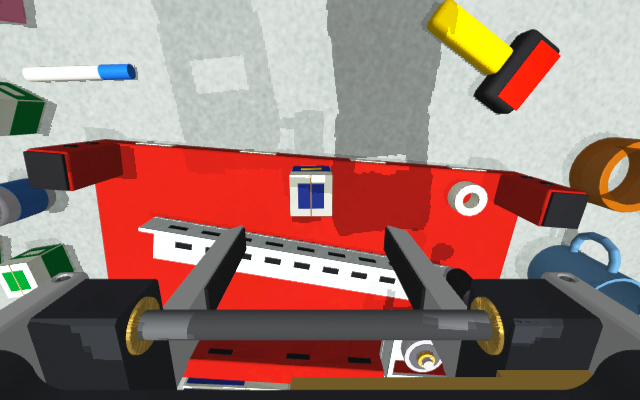

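The wrist view is now over the odd carton: its lid is at (311,196), square to the fingers, and the angle behind it at (290,250) is clear.

>>> apply_moves(
  increments=[
    {"tx":-0.08,"ty":-0.11,"tz":0.9,"ax":0,"ay":0,"az":0},
    {"tx":0,"ty":0,"tz":0.9,"ax":0,"ay":0,"az":0},
    {"tx":0,"ty":0,"tz":0.9,"ax":0,"ay":0,"az":0},
    {"tx":0,"ty":0,"tz":0.9,"ax":0,"ay":0,"az":0},
    {"tx":0,"ty":0,"tz":0.9,"ax":0,"ay":0,"az":0},
    {"tx":0,"ty":0,"tz":0.59,"ax":0,"ay":0,"az":0},
    {"tx":0,"ty":0,"tz":0,"ax":0,"ay":0,"az":0},
    {"tx":0,"ty":0,"tz":0,"ax":0,"ay":0,"az":0},
  ],
)

```text
time_s: 4.12
ee_pos: [0.4914, 0.1019, 0.2528]
eef_rot: [3.141, 0.001, -3.088]
force: [0.3, 0.3, -0.2]
grip_width: 0.0942
grip_force: 0.0
```

>>> apply_moves(
  increments=[
    {"tx":0,"ty":0,"tz":0,"ax":0,"ay":0,"az":0},
    {"tx":0,"ty":0,"tz":0,"ax":0,"ay":0,"az":0},
    {"tx":0,"ty":0,"tz":0,"ax":0,"ay":0,"az":0},
    {"tx":0,"ty":0,"tz":0,"ax":0,"ay":0,"az":0},
    {"tx":0,"ty":0,"tz":0,"ax":0,"ay":0,"az":0},
    {"tx":0,"ty":0,"tz":0,"ax":0,"ay":0,"az":0},
    {"tx":0,"ty":0,"tz":0,"ax":0,"ay":0,"az":0},
    {"tx":0,"ty":0,"tz":0,"ax":0,"ay":0,"az":0},
  ],
  jaw=1,
  force=15,
)

```text
time_s: 5.12
ee_pos: [0.4914, 0.1014, 0.252]
eef_rot: [-3.142, -0.0, -3.089]
force: [-0.5, -0.8, 0.5]
grip_width: 0.0458
grip_force: 15.0
```

Run:
```python
from h import *
print(get_obs()['grip_force'])
plan([(.491,.1015,.16,3.194),(.411,-.40,.16,3.116),(.411,-.4,.048,3.116),(.411,-.4,.16,3.116)])
```

```text
15.000011175870895
tcp [0.4914 0.1014 0.252 ] rot [-3.1415 -0.     -3.0888] w 0.0458 t 5.12
[0.491  0.1015 0.16   3.194 ] az 0.0 t [ 0.01  0.   -2.93] rows>= 3.0
[ 0.411 -0.4    0.16   3.116] az 0.89 t [  2.24 -16.78  -0.  ] rows>= 17.0
[ 0.411 -0.4    0.048  3.116] az -0.0 t [0.   0.   3.73] rows>= 4.0
[ 0.411 -0.4    0.16   3.116] az -0.0 t [ 0.    0.   -3.73] rows>= 4.0
```

>>> apply_moves(
  increments=[
    {"tx":0,"ty":0,"tz":-0.98,"ax":0,"ay":0,"az":0},
    {"tx":0,"ty":0,"tz":-0.98,"ax":0,"ay":0,"az":0},
    {"tx":0,"ty":0,"tz":-0.98,"ax":0,"ay":0,"az":0},
    {"tx":0,"ty":0,"tz":0,"ax":0,"ay":0,"az":0.89},
    {"tx":0.1,"ty":-0.8,"tz":0,"ax":0,"ay":0,"az":0},
    {"tx":0.1,"ty":-0.8,"tz":0,"ax":0,"ay":0,"az":0},
    {"tx":0.1,"ty":-0.8,"tz":0,"ax":0,"ay":0,"az":0},
    {"tx":0.1,"ty":-0.8,"tz":0,"ax":0,"ay":0,"az":0},
    {"tx":0.1,"ty":-0.8,"tz":0,"ax":0,"ay":0,"az":0},
    {"tx":0.1,"ty":-0.8,"tz":0,"ax":0,"ay":0,"az":0},
    {"tx":0.1,"ty":-0.8,"tz":0,"ax":0,"ay":0,"az":0},
    {"tx":0.1,"ty":-0.8,"tz":0,"ax":0,"ay":0,"az":0},
  ],
)

```text
time_s: 6.62
ee_pos: [0.4624, -0.0907, 0.34]
eef_rot: [3.141, -0.0, 3.117]
force: [-0.1, -0.3, -0.3]
grip_width: 0.0461
grip_force: 15.0
```

>>> apply_moves(
  increments=[
    {"tx":0.1,"ty":-0.8,"tz":0,"ax":0,"ay":0,"az":0},
    {"tx":0.1,"ty":-0.8,"tz":0,"ax":0,"ay":0,"az":0},
    {"tx":0.1,"ty":-0.8,"tz":0,"ax":0,"ay":0,"az":0},
    {"tx":0.1,"ty":-0.8,"tz":0,"ax":0,"ay":0,"az":0},
    {"tx":0.1,"ty":-0.8,"tz":0,"ax":0,"ay":0,"az":0},
    {"tx":0.1,"ty":-0.8,"tz":0,"ax":0,"ay":0,"az":0},
    {"tx":0.2,"ty":-0.8,"tz":0,"ax":0,"ay":0,"az":0},
    {"tx":0.3,"ty":-0.8,"tz":0,"ax":0,"ay":0,"az":0},
    {"tx":0.2,"ty":-0.8,"tz":0,"ax":0,"ay":0,"az":0},
    {"tx":0.1,"ty":-0.8,"tz":0,"ax":0,"ay":0,"az":0},
    {"tx":0.1,"ty":-0.8,"tz":0,"ax":0,"ay":0,"az":0},
    {"tx":0,"ty":0,"tz":0,"ax":0,"ay":0,"az":0},
  ],
)

```text
time_s: 8.12
ee_pos: [0.4108, -0.3539, 0.3398]
eef_rot: [3.141, -0.0, 3.115]
force: [0.5, -0.4, -1.8]
grip_width: 0.0458
grip_force: 15.0
```

Run:
```python
from h import *
plan([(.411,-.4,.048,3.116)])
c=snap('top','t2.png');c=snap('wrist','w3.png')
```

```text
tcp [ 0.4108 -0.3539  0.3398] rot [ 3.1414e+00 -3.0000e-04  3.1153e+00] w 0.0458 t 8.12
[ 0.411 -0.4    0.048  3.116] az -0.01 t [-0.05 -1.53  3.73] rows>= 4.0
```

View pics/w3.png

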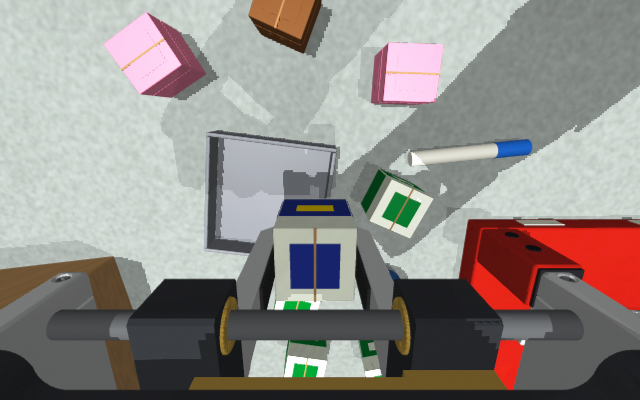

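The carton is held squarely at (315,265), and the tray is at (270,190), still a bit left. I'll shift over, lower and release.

>>> apply_moves(
  increments=[
    {"tx":0,"ty":-0.77,"tz":0,"ax":0,"ay":0,"az":0},
    {"tx":-0.05,"ty":-0.76,"tz":0,"ax":0,"ay":0,"az":0},
    {"tx":0,"ty":0,"tz":0.9,"ax":0,"ay":0,"az":0},
    {"tx":0,"ty":0,"tz":0.9,"ax":0,"ay":0,"az":0},
    {"tx":0,"ty":0,"tz":0.9,"ax":0,"ay":0,"az":0},
    {"tx":0,"ty":0,"tz":0.6,"ax":0,"ay":0,"az":0},
    {"tx":0,"ty":0,"tz":0.4,"ax":0,"ay":0,"az":0},
    {"tx":0,"ty":0,"tz":0.04,"ax":0,"ay":0,"az":0},
    {"tx":0,"ty":0,"tz":0,"ax":0,"ay":0,"az":0},
    {"tx":0,"ty":0,"tz":0,"ax":0,"ay":0,"az":0},
  ],
)

```text
time_s: 9.48
ee_pos: [0.4116, -0.3988, 0.2287]
eef_rot: [-3.141, 0.001, 3.117]
force: [0.4, 0.0, -1.4]
grip_width: 0.0459
grip_force: 15.0
```

>>> apply_moves(
  increments=[
    {"tx":0,"ty":0,"tz":0,"ax":0,"ay":0,"az":0},
    {"tx":0,"ty":0,"tz":0,"ax":0,"ay":0,"az":0},
    {"tx":0,"ty":0,"tz":0,"ax":0,"ay":0,"az":0},
    {"tx":0,"ty":0,"tz":-0.5,"ax":0,"ay":0,"az":0},
    {"tx":0,"ty":0,"tz":-0.9,"ax":0,"ay":0,"az":0},
    {"tx":0,"ty":0,"tz":-0.9,"ax":0,"ay":0,"az":0},
    {"tx":0,"ty":0,"tz":-0.9,"ax":0,"ay":0,"az":0},
    {"tx":0,"ty":0,"tz":-0.9,"ax":0,"ay":0,"az":0},
    {"tx":0,"ty":0,"tz":0,"ax":0,"ay":0,"az":0},
  ],
  jaw=0.3,
)

```text
time_s: 10.6
ee_pos: [0.4115, -0.3987, 0.3537]
eef_rot: [-3.138, 0.003, 3.117]
force: [-0.5, -0.5, -0.4]
grip_width: 0.0657
grip_force: 0.0
```

Run:
```python
from h import *
B=np.load('bay.npy')
c=snap('top'); p=c['pixels']; cv2.imwrite('pics/t3.png',cv2.resize(p[100:260,190:500,::-1],None,fx=2.5,fy=2.5,interpolation=cv2.INTER_CUBIC))
for g in greens(c): 
    if 380<g[0][0]<500: print(g)
a=bay2w(B,[-.08,-.005]); b=bay2w(B,[.06,-.005]); print(a,b)
plan([(*a,.164,3.116),(*a,.067,3.116),(*b,.067,3.116)])
```

```text
(array([409.2, 155.2]), np.int32(33), array([ 0.6325, -0.2742,  0.058 ]))
(array([440.8, 159.8]), np.int32(36), array([ 0.6156, -0.3711,  0.058 ]))
(array([444.9, 187.1]), np.int32(35), array([ 0.5295, -0.3775,  0.058 ]))
(array([412.5, 224.5]), np.int32(42), array([ 0.418 , -0.2711,  0.058 ]))
[0.50689408 0.09215756] [0.64684851 0.08858579]
tcp [ 0.4114 -0.3986  0.352 ] rot [-3.1402e+00  1.3000e-03  3.1167e+00] w 0.0658 t 10.65
[0.5069 0.0922 0.164  3.116 ] az 0.01 t [-2.76 16.43  0.27] rows>= 17.0
[0.5069 0.0922 0.067  3.116 ] az -0.0 t [0.   0.   3.23] rows>= 4.0
[0.6468 0.0886 0.067  3.116 ] az -0.0 t [-4.67  0.   -0.  ] rows>= 5.0
```

View pics/t3.png

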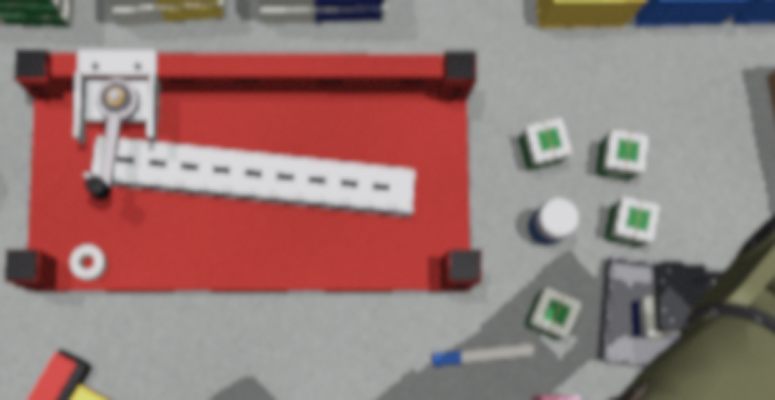

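The carton is in the tray at crop (648,318) and the rest is unmoved, with the angle at crop (95,160) to (412,190). Next is the push with both open fingers.

>>> apply_moves(
  increments=[
    {"tx":-0.16,"ty":0.97,"tz":0,"ax":0,"ay":0,"az":0},
    {"tx":-0.16,"ty":0.97,"tz":0,"ax":0,"ay":0,"az":0},
    {"tx":-0.16,"ty":0.97,"tz":0,"ax":0,"ay":0,"az":0},
    {"tx":-0.16,"ty":0.97,"tz":0,"ax":0,"ay":0,"az":0},
    {"tx":-0.16,"ty":0.97,"tz":0,"ax":0,"ay":0,"az":0},
    {"tx":-0.16,"ty":0.97,"tz":0,"ax":0,"ay":0,"az":0},
    {"tx":-0.16,"ty":0.97,"tz":0,"ax":0,"ay":0,"az":0},
    {"tx":-0.16,"ty":0.97,"tz":0,"ax":0,"ay":0,"az":0},
    {"tx":-0.16,"ty":0.97,"tz":0,"ax":0,"ay":0,"az":0},
    {"tx":-0.16,"ty":0.97,"tz":0,"ax":0,"ay":0,"az":0},
    {"tx":-0.16,"ty":0.97,"tz":0,"ax":0,"ay":0,"az":0},
    {"tx":-0.16,"ty":0.97,"tz":0,"ax":0,"ay":0,"az":0},
  ],
  jaw=0,
)

```text
time_s: 12.15
ee_pos: [0.4776, -0.05, 0.35]
eef_rot: [3.141, -0.002, 3.117]
force: [0.3, 0.1, -0.1]
grip_width: 0.0942
grip_force: 0.0
```

>>> apply_moves(
  increments=[
    {"tx":-0.16,"ty":0.97,"tz":0,"ax":0,"ay":0,"az":0},
    {"tx":-0.16,"ty":0.97,"tz":0,"ax":0,"ay":0,"az":0},
    {"tx":-0.16,"ty":0.97,"tz":0,"ax":0,"ay":0,"az":0},
    {"tx":-0.16,"ty":0.97,"tz":0,"ax":0,"ay":0,"az":0},
    {"tx":-0.04,"ty":0.91,"tz":0,"ax":0,"ay":0,"az":0},
    {"tx":0,"ty":0,"tz":0.9,"ax":0,"ay":0,"az":0},
    {"tx":0,"ty":0,"tz":0.9,"ax":0,"ay":0,"az":0},
    {"tx":0,"ty":0,"tz":0.9,"ax":0,"ay":0,"az":0},
    {"tx":0,"ty":0,"tz":0.8,"ax":0,"ay":0,"az":0},
    {"tx":0,"ty":0,"tz":0.15,"ax":0,"ay":0,"az":0},
    {"tx":0,"ty":0,"tz":0,"ax":0,"ay":0,"az":0},
  ],
)

```text
time_s: 13.52
ee_pos: [0.5017, 0.0922, 0.2415]
eef_rot: [-3.142, -0.0, 3.117]
force: [-0.6, 0.6, -0.0]
grip_width: 0.0939
grip_force: 0.0
```

>>> apply_moves(
  increments=[
    {"tx":-0.4,"ty":0,"tz":0,"ax":0,"ay":0,"az":0},
    {"tx":-0.4,"ty":0,"tz":0,"ax":0,"ay":0,"az":0},
    {"tx":-0.4,"ty":0,"tz":0,"ax":0,"ay":0,"az":0},
    {"tx":-0.4,"ty":0,"tz":0,"ax":0,"ay":0,"az":0},
    {"tx":-0.4,"ty":0,"tz":0,"ax":0,"ay":0,"az":0},
    {"tx":-0.4,"ty":0,"tz":0,"ax":0,"ay":0,"az":0},
    {"tx":-0.4,"ty":0,"tz":0,"ax":0,"ay":0,"az":0},
    {"tx":-0.4,"ty":0,"tz":0,"ax":0,"ay":0,"az":0},
    {"tx":-0.4,"ty":0,"tz":0,"ax":0,"ay":0,"az":0},
  ],
)

```text
time_s: 14.65
ee_pos: [0.6101, 0.0895, 0.2413]
eef_rot: [-3.141, -0.002, 3.117]
force: [-8.6, 0.1, 5.7]
grip_width: 0.0938
grip_force: 3.6
```

Run:
```python
from h import *
B=np.load('bay.npy'); b=bay2w(B,[.052,-.005]); print(get_obs()['force']); plan([(*b,.061,3.116)])
c=snap('top'); p=c['pixels']; cv2.imwrite('pics/t4.png',cv2.resize(p[100:260,190:500,::-1],None,fx=2.5,fy=2.5,interpolation=cv2.INTER_CUBIC))
```

```text
[-8.55748284  0.09094062  5.74476317]
tcp [0.6101 0.0895 0.2413] rot [-3.1415e+00 -2.1000e-03  3.1170e+00] w 0.0938 t 14.65
[0.6389 0.0888 0.061  3.116 ] az 0.01 t [-0.96 -0.    0.01] rows>= 1.0
```

View pics/t4.png

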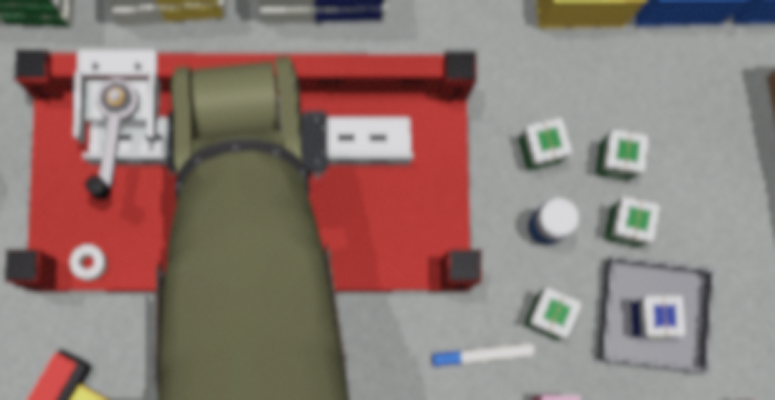

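The odd carton stands in the tray at crop (660,317). The angle is now parallel to the beam at crop (85-412,138). I'll push on to contact.

>>> apply_moves(
  increments=[
    {"tx":-0.2,"ty":0,"tz":0,"ax":0,"ay":0,"az":0},
    {"tx":-0.2,"ty":0,"tz":0,"ax":0,"ay":0,"az":0},
    {"tx":-0.2,"ty":0,"tz":0,"ax":0,"ay":0,"az":0},
    {"tx":-0.2,"ty":0,"tz":0,"ax":0,"ay":0,"az":0},
    {"tx":-0.1,"ty":0,"tz":0,"ax":0,"ay":0,"az":0},
    {"tx":0,"ty":0,"tz":0,"ax":0,"ay":0,"az":0},
  ],
)

```text
time_s: 15.45
ee_pos: [0.6367, 0.0889, 0.2413]
eef_rot: [3.142, -0.0, 3.117]
force: [-2.2, -0.1, 1.6]
grip_width: 0.0943
grip_force: 1.0
```

>>> apply_moves(
  increments=[
    {"tx":-0.05,"ty":0,"tz":0,"ax":0,"ay":0,"az":0},
    {"tx":0,"ty":0,"tz":0,"ax":0,"ay":0,"az":0},
  ],
)

```text
time_s: 15.7
ee_pos: [0.638, 0.0888, 0.2413]
eef_rot: [-3.142, -0.001, 3.117]
force: [-4.8, -0.3, 1.0]
grip_width: 0.0942
grip_force: 2.3
```

>>> apply_moves(
  increments=[
    {"tx":-0.05,"ty":0,"tz":0,"ax":0,"ay":0,"az":0},
    {"tx":0,"ty":0,"tz":0,"ax":0,"ay":0,"az":0},
  ],
)

```text
time_s: 15.95
ee_pos: [0.6395, 0.0888, 0.2413]
eef_rot: [-3.142, -0.0, 3.117]
force: [-3.9, 0.5, 0.2]
grip_width: 0.0936
grip_force: 2.0
```

Expected contact is at x≈0.639, so I'll keep nudging until the force rises.

>>> apply_moves(
  increments=[
    {"tx":-0.06,"ty":0,"tz":0,"ax":0,"ay":0,"az":0},
    {"tx":0,"ty":0,"tz":0,"ax":0,"ay":0,"az":0},
  ],
)

```text
time_s: 16.2
ee_pos: [0.6411, 0.0888, 0.2413]
eef_rot: [3.142, -0.002, 3.116]
force: [-9.3, 1.6, 3.3]
grip_width: 0.0941
grip_force: 4.5
```

>>> apply_moves(
  increments=[
    {"tx":-0.06,"ty":0,"tz":0,"ax":0,"ay":0,"az":0},
    {"tx":0,"ty":0,"tz":0,"ax":0,"ay":0,"az":0},
  ],
)

```text
time_s: 16.45
ee_pos: [0.6421, 0.0888, 0.2413]
eef_rot: [-3.141, -0.007, 3.116]
force: [-26.0, 1.1, 13.2]
grip_width: 0.0938
grip_force: 12.6
```

>>> apply_moves(
  increments=[
    {"tx":-0.06,"ty":0,"tz":0,"ax":0,"ay":0,"az":0},
    {"tx":0,"ty":0,"tz":0,"ax":0,"ay":0,"az":0},
  ],
)

```text
time_s: 16.7
ee_pos: [0.643, 0.0889, 0.2413]
eef_rot: [-3.141, -0.011, 3.116]
force: [-41.5, -0.9, 22.8]
grip_width: 0.0937
grip_force: 20.8
```

Force rose to 41 N at x=0.643, so the angle is against the beam. I'll retract and go over the knob.

Run:
```python
from h import *
B=np.load('bay.npy'); k=lambda th:bay2w(B,[.092-.115*np.cos(th)+.002,.155+.115*np.sin(th)])
print(k(.09),k(-.55),k(.55))
plan([(.593,.09,.061,3.116),(.593,.09,.20,3.116),(*k(.09),.20,3.116),(*k(.09),.125,3.116),(*k(-.53),.125,3.116),(*k(.53),.125,3.116)])
```

```text
[0.57068588 0.26092103] [0.58537751 0.19007809] [0.58844459 0.31025702]
tcp [0.643  0.0889 0.2413] rot [-3.1411 -0.0114  3.1163] w 0.0937 t 16.7
[0.593 0.09  0.061 3.116] az 0.0 t [ 1.67 -0.    0.01] rows>= 2.0
[0.593 0.09  0.2   3.116] az -0.0 t [ 0.    0.   -4.63] rows>= 5.0
[0.5707 0.2609 0.2    3.116 ] az -0.0 t [ 0.89  5.68 -0.  ] rows>= 6.0
[0.5707 0.2609 0.125  3.116 ] az -0.0 t [0.  0.  2.5] rows>= 3.0
[0.5842 0.1921 0.125  3.116 ] az -0.0 t [-0.51 -2.28 -0.  ] rows>= 3.0
[0.5872 0.3083 0.125  3.116 ] az -0.0 t [ 0.    3.88 -0.  ] rows>= 4.0
```

>>> apply_moves(
  increments=[
    {"tx":0.85,"ty":0,"tz":0,"ax":0,"ay":0,"az":0},
    {"tx":0.85,"ty":0,"tz":0,"ax":0,"ay":0,"az":0},
    {"tx":0,"ty":0,"tz":-0.93,"ax":0,"ay":0,"az":0},
    {"tx":0,"ty":0,"tz":-0.93,"ax":0,"ay":0,"az":0},
    {"tx":0,"ty":0,"tz":-0.93,"ax":0,"ay":0,"az":0},
    {"tx":0,"ty":0,"tz":-0.93,"ax":0,"ay":0,"az":0},
    {"tx":0,"ty":0,"tz":-0.93,"ax":0,"ay":0,"az":0},
    {"tx":0.15,"ty":0.95,"tz":0,"ax":0,"ay":0,"az":0},
    {"tx":0.15,"ty":0.95,"tz":0,"ax":0,"ay":0,"az":0},
    {"tx":0.15,"ty":0.95,"tz":0,"ax":0,"ay":0,"az":0},
    {"tx":0.15,"ty":0.95,"tz":0,"ax":0,"ay":0,"az":0},
    {"tx":0.15,"ty":0.95,"tz":0,"ax":0,"ay":0,"az":0},
  ],
)

```text
time_s: 18.2
ee_pos: [0.5751, 0.2338, 0.3812]
eef_rot: [3.141, 0.002, 3.117]
force: [0.9, 0.3, -0.3]
grip_width: 0.0941
grip_force: 0.0
```

>>> apply_moves(
  increments=[
    {"tx":0.15,"ty":0.93,"tz":0,"ax":0,"ay":0,"az":0},
    {"tx":0,"ty":0,"tz":0,"ax":0,"ay":0,"az":0},
  ],
)

```text
time_s: 18.45
ee_pos: [0.571, 0.2623, 0.3809]
eef_rot: [3.141, 0.001, 3.119]
force: [0.2, -0.8, 0.2]
grip_width: 0.0938
grip_force: 0.0
```

Run:
```python
from h import *
B=np.load('bay.npy'); k=lambda th:bay2w(B,[.092-.115*np.cos(th)+.002,.155+.115*np.sin(th)])
plan([(*k(.09),.125,3.116)])
c=snap('wrist','w5.png')
print(proj(c,[*k(.09),.143]),proj(c,[*k(.09),.103]))
```

```text
tcp [0.571  0.2623 0.3809] rot [3.1412e+00 1.0000e-03 3.1188e+00] w 0.0938 t 18.45
[0.5707 0.2609 0.125  3.116 ] az 0.03 t [ 0.01 -0.04  2.53] rows>= 3.0
[311.08463507 217.70704859] [311.56014163 202.82629378]
```

View pics/w5.png

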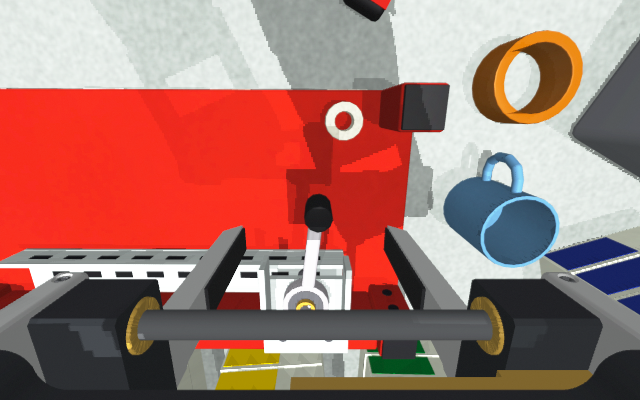

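The knob top is at (318,218), nearly centred between the fingers at y≈+4 mm. I'll descend, straddle it and swing right.

>>> apply_moves(
  increments=[
    {"tx":0,"ty":0.1,"tz":0.84,"ax":0,"ay":0,"az":0},
    {"tx":0,"ty":0,"tz":0.84,"ax":0,"ay":0,"az":0},
    {"tx":0,"ty":0,"tz":0.84,"ax":0,"ay":0,"az":0},
    {"tx":0,"ty":0,"tz":0,"ax":0,"ay":0,"az":0},
  ],
)

```text
time_s: 19.0
ee_pos: [0.5715, 0.2628, 0.3039]
eef_rot: [-3.14, -0.002, 3.116]
force: [-0.2, -0.4, 0.4]
grip_width: 0.0942
grip_force: 0.0
```

>>> apply_moves(
  increments=[
    {"tx":0,"ty":0,"tz":0,"ax":0,"ay":0,"az":0},
    {"tx":0,"ty":0,"tz":0,"ax":0,"ay":0,"az":0},
    {"tx":0,"ty":0,"tz":0,"ax":0,"ay":0,"az":0},
    {"tx":0,"ty":0,"tz":0,"ax":0,"ay":0,"az":0},
  ],
  jaw=0.64,
  force=15,
)

```text
time_s: 19.5
ee_pos: [0.5713, 0.2639, 0.3057]
eef_rot: [3.141, 0.001, 3.117]
force: [0.3, -0.6, -0.2]
grip_width: 0.0575
grip_force: 0.0
```

>>> apply_moves(
  increments=[
    {"tx":0.02,"ty":-0.49,"tz":0,"ax":0,"ay":0,"az":0},
    {"tx":-0.03,"ty":-0.49,"tz":0,"ax":0,"ay":0,"az":0},
    {"tx":-0.08,"ty":-0.49,"tz":0,"ax":0,"ay":0,"az":0},
    {"tx":-0.14,"ty":-0.49,"tz":0,"ax":0,"ay":0,"az":0},
    {"tx":-0.2,"ty":-0.49,"tz":0,"ax":0,"ay":0,"az":0},
    {"tx":0,"ty":0,"tz":0,"ax":0,"ay":0,"az":0},
  ],
)

```text
time_s: 20.25
ee_pos: [0.5829, 0.1889, 0.3053]
eef_rot: [-3.141, 0.0, 3.115]
force: [-0.0, 0.7, 0.3]
grip_width: 0.0338
grip_force: 0.0
```

Run:
```python
from h import *
B=np.load('bay.npy'); k=lambda th,s:bay2w(B,[.092-.115*np.cos(th)+.002,.155+.115*np.sin(th)+s])
plan([(*k(-.5,-.005),.125,3.116),(*k(.5,.005),.125,3.116)])
c=snap('wrist','w6.png')
```

```text
tcp [0.5829 0.1889 0.3053] rot [-3.1415e+00  2.0000e-04  3.1152e+00] w 0.0338 t 20.25
[0.5825 0.1901 0.125  3.116 ] az -0.01 t [0.02 0.04 0.01] rows>= 1.0
[0.5856 0.3104 0.125  3.116 ] az -0.0 t [ 0.    4.01 -0.  ] rows>= 5.0
```

View pics/w6.png

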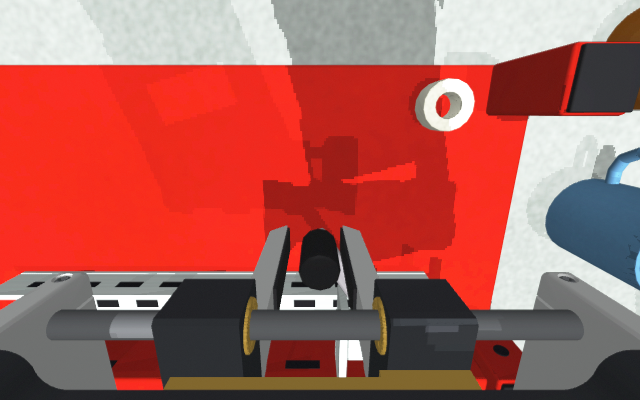

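The knob is straddled between the fingers at (319,258), with the lever swung right. Starting the ratchet strokes.

>>> apply_moves(
  increments=[
    {"tx":0.2,"ty":0.5,"tz":0,"ax":0,"ay":0,"az":0},
    {"tx":0.15,"ty":0.5,"tz":0,"ax":0,"ay":0,"az":0},
    {"tx":0.09,"ty":0.5,"tz":0,"ax":0,"ay":0,"az":0},
    {"tx":0.03,"ty":0.5,"tz":0,"ax":0,"ay":0,"az":0},
    {"tx":-0.03,"ty":0.5,"tz":0,"ax":0,"ay":0,"az":0},
    {"tx":-0.09,"ty":0.5,"tz":0,"ax":0,"ay":0,"az":0},
    {"tx":-0.15,"ty":0.5,"tz":0,"ax":0,"ay":0,"az":0},
    {"tx":-0.2,"ty":0.53,"tz":0,"ax":0,"ay":0,"az":0},
    {"tx":0,"ty":0,"tz":0,"ax":0,"ay":0,"az":0},
  ],
)

```text
time_s: 21.42
ee_pos: [0.5854, 0.3123, 0.3051]
eef_rot: [3.141, 0.0, 3.118]
force: [-0.6, -1.3, 1.0]
grip_width: 0.0336
grip_force: 0.5
```

>>> apply_moves(
  increments=[
    {"tx":0.2,"ty":-0.53,"tz":0,"ax":0,"ay":0,"az":0},
    {"tx":0.15,"ty":-0.5,"tz":0,"ax":0,"ay":0,"az":0},
    {"tx":0.09,"ty":-0.5,"tz":0,"ax":0,"ay":0,"az":0},
    {"tx":0.03,"ty":-0.5,"tz":0,"ax":0,"ay":0,"az":0},
    {"tx":-0.03,"ty":-0.5,"tz":0,"ax":0,"ay":0,"az":0},
    {"tx":-0.09,"ty":-0.5,"tz":0,"ax":0,"ay":0,"az":0},
    {"tx":-0.15,"ty":-0.5,"tz":0,"ax":0,"ay":0,"az":0},
    {"tx":-0.2,"ty":-0.5,"tz":0,"ax":0,"ay":0,"az":0},
    {"tx":0,"ty":0,"tz":0,"ax":0,"ay":0,"az":0},
  ],
)

```text
time_s: 22.55
ee_pos: [0.5829, 0.1889, 0.3053]
eef_rot: [-3.141, 0.0, 3.115]
force: [1.3, 0.1, 0.7]
grip_width: 0.0339
grip_force: 0.0
```

>>> apply_moves(
  increments=[
    {"tx":0.2,"ty":0.5,"tz":0,"ax":0,"ay":0,"az":0},
    {"tx":0.15,"ty":0.5,"tz":0,"ax":0,"ay":0,"az":0},
    {"tx":0.09,"ty":0.5,"tz":0,"ax":0,"ay":0,"az":0},
    {"tx":0.03,"ty":0.5,"tz":0,"ax":0,"ay":0,"az":0},
    {"tx":-0.03,"ty":0.5,"tz":0,"ax":0,"ay":0,"az":0},
    {"tx":-0.09,"ty":0.5,"tz":0,"ax":0,"ay":0,"az":0},
    {"tx":-0.15,"ty":0.5,"tz":0,"ax":0,"ay":0,"az":0},
    {"tx":-0.2,"ty":0.53,"tz":0,"ax":0,"ay":0,"az":0},
  ],
)

```text
time_s: 23.55
ee_pos: [0.5854, 0.3123, 0.3053]
eef_rot: [-3.141, -0.0, 3.117]
force: [-0.3, -3.4, 0.3]
grip_width: 0.034
grip_force: 1.9
```

Run:
```python
from h import *
B=np.load('bay.npy'); k=lambda th,s:bay2w(B,[.092-.115*np.cos(th)+.002,.155+.115*np.sin(th)+s])
plan([(*k(.5,.005),.125,3.116)])
c=snap('wrist','w7.png')
```

```text
tcp [0.5854 0.3123 0.3053] rot [-3.1415e+00 -2.0000e-04  3.1171e+00] w 0.034 t 23.55
[0.5856 0.3104 0.125  3.116 ] az 0.01 t [-0.01 -0.06  0.01] rows>= 1.0
```

View pics/w7.png

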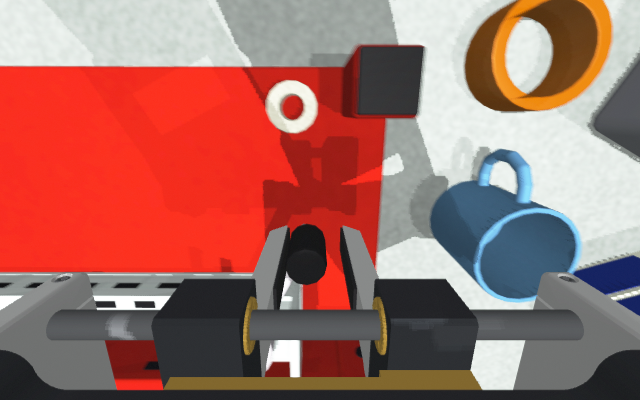

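The knob at (306,254) sits against the right finger with the lever swung left, and the 3.4 N matches the nut turning. More strokes.

>>> apply_moves(
  increments=[
    {"tx":0.2,"ty":-0.53,"tz":0,"ax":0,"ay":0,"az":0},
    {"tx":0.15,"ty":-0.5,"tz":0,"ax":0,"ay":0,"az":0},
    {"tx":0.09,"ty":-0.5,"tz":0,"ax":0,"ay":0,"az":0},
    {"tx":0.03,"ty":-0.5,"tz":0,"ax":0,"ay":0,"az":0},
    {"tx":-0.03,"ty":-0.5,"tz":0,"ax":0,"ay":0,"az":0},
    {"tx":-0.09,"ty":-0.5,"tz":0,"ax":0,"ay":0,"az":0},
    {"tx":-0.15,"ty":-0.5,"tz":0,"ax":0,"ay":0,"az":0},
    {"tx":-0.2,"ty":-0.5,"tz":0,"ax":0,"ay":0,"az":0},
    {"tx":0,"ty":0,"tz":0,"ax":0,"ay":0,"az":0},
  ],
)

```text
time_s: 24.72
ee_pos: [0.5829, 0.1889, 0.3053]
eef_rot: [-3.141, 0.0, 3.115]
force: [-0.8, 0.2, 0.6]
grip_width: 0.0339
grip_force: 0.0
```

>>> apply_moves(
  increments=[
    {"tx":0.2,"ty":0.5,"tz":0,"ax":0,"ay":0,"az":0},
    {"tx":0.15,"ty":0.5,"tz":0,"ax":0,"ay":0,"az":0},
    {"tx":0.09,"ty":0.5,"tz":0,"ax":0,"ay":0,"az":0},
    {"tx":0.03,"ty":0.5,"tz":0,"ax":0,"ay":0,"az":0},
    {"tx":-0.03,"ty":0.5,"tz":0,"ax":0,"ay":0,"az":0},
    {"tx":-0.09,"ty":0.5,"tz":0,"ax":0,"ay":0,"az":0},
    {"tx":-0.15,"ty":0.5,"tz":0,"ax":0,"ay":0,"az":0},
    {"tx":-0.2,"ty":0.53,"tz":0,"ax":0,"ay":0,"az":0},
  ],
)

```text
time_s: 25.72
ee_pos: [0.5855, 0.3123, 0.3053]
eef_rot: [-3.141, -0.0, 3.117]
force: [-1.1, -4.3, 0.1]
grip_width: 0.0337
grip_force: 1.9
```

>>> apply_moves(
  increments=[
    {"tx":0.2,"ty":-0.53,"tz":0,"ax":0,"ay":0,"az":0},
    {"tx":0.15,"ty":-0.5,"tz":0,"ax":0,"ay":0,"az":0},
    {"tx":0.09,"ty":-0.5,"tz":0,"ax":0,"ay":0,"az":0},
    {"tx":0.03,"ty":-0.5,"tz":0,"ax":0,"ay":0,"az":0},
    {"tx":-0.03,"ty":-0.5,"tz":0,"ax":0,"ay":0,"az":0},
    {"tx":-0.09,"ty":-0.5,"tz":0,"ax":0,"ay":0,"az":0},
    {"tx":-0.15,"ty":-0.5,"tz":0,"ax":0,"ay":0,"az":0},
    {"tx":-0.2,"ty":-0.5,"tz":0,"ax":0,"ay":0,"az":0},
    {"tx":0,"ty":0,"tz":0,"ax":0,"ay":0,"az":0},
  ],
)

```text
time_s: 26.85
ee_pos: [0.5829, 0.1889, 0.3053]
eef_rot: [-3.141, 0.0, 3.115]
force: [-0.4, 0.1, 0.3]
grip_width: 0.0338
grip_force: 0.0
```

>>> apply_moves(
  increments=[
    {"tx":0.2,"ty":0.5,"tz":0,"ax":0,"ay":0,"az":0},
    {"tx":0.15,"ty":0.5,"tz":0,"ax":0,"ay":0,"az":0},
    {"tx":0.09,"ty":0.5,"tz":0,"ax":0,"ay":0,"az":0},
    {"tx":0.03,"ty":0.5,"tz":0,"ax":0,"ay":0,"az":0},
    {"tx":-0.03,"ty":0.5,"tz":0,"ax":0,"ay":0,"az":0},
  ],
)

```text
time_s: 27.48
ee_pos: [0.5703, 0.2672, 0.3051]
eef_rot: [-3.141, -0.001, 3.118]
force: [-2.9, -2.1, -1.0]
grip_width: 0.034
grip_force: 1.7
```

>>> apply_moves(
  increments=[
    {"tx":-0.09,"ty":0.5,"tz":0,"ax":0,"ay":0,"az":0},
    {"tx":-0.15,"ty":0.5,"tz":0,"ax":0,"ay":0,"az":0},
  ],
)

```text
time_s: 27.72
ee_pos: [0.5789, 0.2966, 0.3053]
eef_rot: [-3.141, -0.0, 3.117]
force: [-1.4, -2.3, -0.4]
grip_width: 0.034
grip_force: 1.5
```

>>> apply_moves(
  increments=[
    {"tx":-0.2,"ty":0.53,"tz":0,"ax":0,"ay":0,"az":0},
  ],
)

```text
time_s: 27.85
ee_pos: [0.5854, 0.3123, 0.3053]
eef_rot: [-3.141, -0.0, 3.117]
force: [-0.0, -3.2, -0.6]
grip_width: 0.0339
grip_force: 1.9
```

>>> apply_moves(
  increments=[
    {"tx":0.2,"ty":-0.53,"tz":0,"ax":0,"ay":0,"az":0},
    {"tx":0.15,"ty":-0.5,"tz":0,"ax":0,"ay":0,"az":0},
    {"tx":0.09,"ty":-0.5,"tz":0,"ax":0,"ay":0,"az":0},
    {"tx":0.03,"ty":-0.5,"tz":0,"ax":0,"ay":0,"az":0},
    {"tx":-0.03,"ty":-0.5,"tz":0,"ax":0,"ay":0,"az":0},
    {"tx":-0.09,"ty":-0.5,"tz":0,"ax":0,"ay":0,"az":0},
    {"tx":-0.15,"ty":-0.5,"tz":0,"ax":0,"ay":0,"az":0},
    {"tx":-0.2,"ty":-0.5,"tz":0,"ax":0,"ay":0,"az":0},
    {"tx":0,"ty":0,"tz":0,"ax":0,"ay":0,"az":0},
  ],
)

```text
time_s: 28.98
ee_pos: [0.5829, 0.1889, 0.3053]
eef_rot: [-3.142, 0.0, 3.115]
force: [-0.5, -0.1, 0.0]
grip_width: 0.034
grip_force: 0.0
```

>>> apply_moves(
  increments=[
    {"tx":0.2,"ty":0.5,"tz":0,"ax":0,"ay":0,"az":0},
    {"tx":0.15,"ty":0.5,"tz":0,"ax":0,"ay":0,"az":0},
    {"tx":0.09,"ty":0.5,"tz":0,"ax":0,"ay":0,"az":0},
    {"tx":0.03,"ty":0.5,"tz":0,"ax":0,"ay":0,"az":0},
    {"tx":-0.03,"ty":0.5,"tz":0,"ax":0,"ay":0,"az":0},
  ],
)

```text
time_s: 29.6
ee_pos: [0.5702, 0.2672, 0.305]
eef_rot: [-3.14, -0.002, 3.118]
force: [-4.2, -4.4, 1.0]
grip_width: 0.034
grip_force: 2.3
```

>>> apply_moves(
  increments=[
    {"tx":-0.09,"ty":0.5,"tz":0,"ax":0,"ay":0,"az":0},
    {"tx":-0.07,"ty":0.25,"tz":0,"ax":0,"ay":0,"az":0},
  ],
)

```text
time_s: 29.85
ee_pos: [0.5757, 0.2895, 0.305]
eef_rot: [-3.141, -0.001, 3.119]
force: [-3.0, -4.1, 0.6]
grip_width: 0.0338
grip_force: 2.2
```

>>> apply_moves(
  increments=[
    {"tx":-0.08,"ty":0.25,"tz":0,"ax":0,"ay":0,"az":0},
  ],
)

```text
time_s: 29.98
ee_pos: [0.5784, 0.2963, 0.305]
eef_rot: [-3.141, -0.001, 3.118]
force: [-3.5, -4.4, 0.1]
grip_width: 0.034
grip_force: 2.2
```

>>> apply_moves(
  increments=[
    {"tx":-0.2,"ty":0.53,"tz":0,"ax":0,"ay":0,"az":0},
  ],
)

```text
time_s: 30.1
ee_pos: [0.5849, 0.3116, 0.305]
eef_rot: [-3.14, -0.002, 3.117]
force: [-5.0, -11.6, 1.8]
grip_width: 0.0339
grip_force: 6.0
```

The force jumped to 12 N, so the foot has bitten. One more careful stroke will confirm the stop.

>>> apply_moves(
  increments=[
    {"tx":0.2,"ty":-0.53,"tz":0,"ax":0,"ay":0,"az":0},
    {"tx":0.15,"ty":-0.5,"tz":0,"ax":0,"ay":0,"az":0},
    {"tx":0.09,"ty":-0.5,"tz":0,"ax":0,"ay":0,"az":0},
    {"tx":0.03,"ty":-0.5,"tz":0,"ax":0,"ay":0,"az":0},
    {"tx":-0.03,"ty":-0.5,"tz":0,"ax":0,"ay":0,"az":0},
    {"tx":-0.09,"ty":-0.5,"tz":0,"ax":0,"ay":0,"az":0},
    {"tx":-0.15,"ty":-0.5,"tz":0,"ax":0,"ay":0,"az":0},
    {"tx":-0.2,"ty":-0.5,"tz":0,"ax":0,"ay":0,"az":0},
    {"tx":0,"ty":0,"tz":0,"ax":0,"ay":0,"az":0},
  ],
)

```text
time_s: 31.22
ee_pos: [0.583, 0.1889, 0.3053]
eef_rot: [-3.141, 0.0, 3.115]
force: [0.9, 0.6, 0.4]
grip_width: 0.0341
grip_force: 0.0
```

>>> apply_moves(
  increments=[
    {"tx":0.2,"ty":0.5,"tz":0,"ax":0,"ay":0,"az":0},
    {"tx":0.15,"ty":0.5,"tz":0,"ax":0,"ay":0,"az":0},
    {"tx":0.05,"ty":0.25,"tz":0,"ax":0,"ay":0,"az":0},
  ],
)

```text
time_s: 31.6
ee_pos: [0.5707, 0.2298, 0.3054]
eef_rot: [3.141, 0.0, 3.119]
force: [-0.1, -0.2, 1.6]
grip_width: 0.0336
grip_force: 0.2
```

>>> apply_moves(
  increments=[
    {"tx":0.04,"ty":0.25,"tz":0,"ax":0,"ay":0,"az":0},
  ],
)

```text
time_s: 31.72
ee_pos: [0.5701, 0.2364, 0.3054]
eef_rot: [-3.142, 0.0, 3.118]
force: [-0.9, -0.0, -0.8]
grip_width: 0.0338
grip_force: 0.2
```

>>> apply_moves(
  increments=[
    {"tx":0.02,"ty":0.25,"tz":0,"ax":0,"ay":0,"az":0},
  ],
)

```text
time_s: 31.85
ee_pos: [0.5698, 0.2434, 0.3054]
eef_rot: [-3.141, -0.0, 3.117]
force: [-1.8, -0.9, 0.2]
grip_width: 0.0339
grip_force: 0.9
```

>>> apply_moves(
  increments=[
    {"tx":0.01,"ty":0.15,"tz":0,"ax":0,"ay":0,"az":0},
  ],
)

```text
time_s: 31.98
ee_pos: [0.5697, 0.2477, 0.3052]
eef_rot: [-3.141, -0.001, 3.117]
force: [-2.4, -3.1, 0.3]
grip_width: 0.0341
grip_force: 1.7
```

>>> apply_moves(
  increments=[
    {"tx":0,"ty":0.1,"tz":0,"ax":0,"ay":0,"az":0},
  ],
)

```text
time_s: 32.1
ee_pos: [0.5698, 0.2504, 0.3052]
eef_rot: [-3.141, -0.001, 3.117]
force: [-2.2, -4.1, 0.3]
grip_width: 0.0338
grip_force: 2.1
```

>>> apply_moves(
  increments=[
    {"tx":0,"ty":0.2,"tz":0,"ax":0,"ay":0,"az":0},
  ],
)

```text
time_s: 32.22
ee_pos: [0.57, 0.256, 0.3051]
eef_rot: [-3.14, -0.001, 3.116]
force: [-5.6, -6.5, 1.2]
grip_width: 0.0336
grip_force: 3.6
```

>>> apply_moves(
  increments=[
    {"tx":-0.01,"ty":0.2,"tz":0,"ax":0,"ay":0,"az":0},
  ],
)

```text
time_s: 32.35
ee_pos: [0.5703, 0.2619, 0.305]
eef_rot: [-3.14, -0.002, 3.116]
force: [-6.4, -9.8, 3.0]
grip_width: 0.0344
grip_force: 4.8
```

>>> apply_moves(
  increments=[
    {"tx":-0.02,"ty":0.2,"tz":0,"ax":0,"ay":0,"az":0},
  ],
)

```text
time_s: 32.48
ee_pos: [0.5711, 0.2677, 0.3049]
eef_rot: [-3.139, -0.002, 3.116]
force: [-7.4, -11.4, 2.3]
grip_width: 0.034
grip_force: 6.0
```

>>> apply_moves(
  increments=[
    {"tx":-0.03,"ty":0.2,"tz":0,"ax":0,"ay":0,"az":0},
  ],
)

```text
time_s: 32.6
ee_pos: [0.5721, 0.2734, 0.3048]
eef_rot: [-3.138, -0.003, 3.116]
force: [-9.1, -13.7, 2.3]
grip_width: 0.034
grip_force: 7.2
```

>>> apply_moves(
  increments=[
    {"tx":-0.04,"ty":0.2,"tz":0,"ax":0,"ay":0,"az":0},
  ],
)

```text
time_s: 32.72
ee_pos: [0.5735, 0.2792, 0.3047]
eef_rot: [-3.138, -0.004, 3.116]
force: [-10.6, -17.7, 3.3]
grip_width: 0.0339
grip_force: 8.4
```

>>> apply_moves(
  increments=[
    {"tx":-0.05,"ty":0.15,"tz":0,"ax":0,"ay":0,"az":0},
  ],
)

```text
time_s: 32.85
ee_pos: [0.5753, 0.2845, 0.3052]
eef_rot: [-3.141, -0.0, 3.116]
force: [0.0, 0.1, -1.2]
grip_width: 0.0338
grip_force: 0.0
```

>>> apply_moves(
  increments=[
    {"tx":-0.05,"ty":0.15,"tz":0,"ax":0,"ay":0,"az":0},
  ],
)

```text
time_s: 32.98
ee_pos: [0.577, 0.2895, 0.3055]
eef_rot: [3.141, 0.001, 3.117]
force: [-0.5, -0.9, -0.0]
grip_width: 0.0338
grip_force: 0.4
```

>>> apply_moves(
  increments=[
    {"tx":-0.06,"ty":0.15,"tz":0,"ax":0,"ay":0,"az":0},
  ],
)

```text
time_s: 33.1
ee_pos: [0.5788, 0.294, 0.3053]
eef_rot: [-3.142, -0.0, 3.117]
force: [-2.0, -2.7, 0.6]
grip_width: 0.0344
grip_force: 1.2
```

Run:
```python
from h import *
B=np.load('bay.npy')
o=get_obs();w=o['ee_pos'][:2]-B[:2];cs,sn=np.cos(B[2]),np.sin(B[2]);b=np.array([cs*w[0]+sn*w[1],-sn*w[0]+cs*w[1]]);print(b,'lever',np.arcsin((b[1]-.005-.155)/.115),o['force'])
```

```text
[-0.01326808  0.19860264] lever 0.342321861087454 [-1.97811744 -2.67781528  0.56703137]
```

Run:
```python
from h import *
c=snap('wrist','w8.png')
```

```text
(no output)
```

View pics/w8.png

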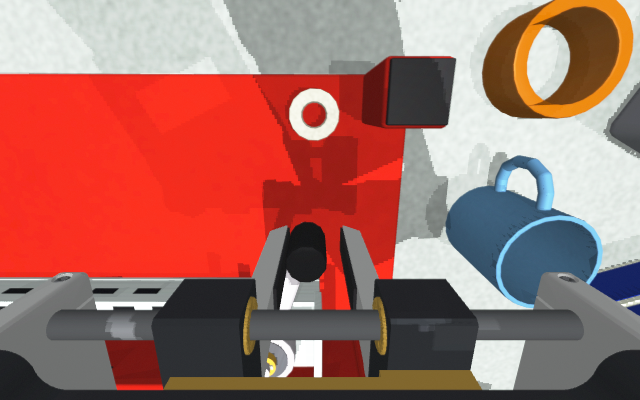

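The knob is still captive at (306,252); the drive slipped a tooth at about 20 N. I'll finish this stroke, watching the force.

>>> apply_moves(
  increments=[
    {"tx":-0.06,"ty":0.15,"tz":0,"ax":0,"ay":0,"az":0},
  ],
)

```text
time_s: 33.28
ee_pos: [0.5806, 0.2982, 0.3053]
eef_rot: [-3.141, -0.001, 3.117]
force: [-3.2, -3.8, 1.0]
grip_width: 0.034
grip_force: 2.0
```

>>> apply_moves(
  increments=[
    {"tx":-0.06,"ty":0.15,"tz":0,"ax":0,"ay":0,"az":0},
  ],
)

```text
time_s: 33.4
ee_pos: [0.5825, 0.3027, 0.3052]
eef_rot: [-3.141, -0.001, 3.117]
force: [-4.4, -4.9, 2.0]
grip_width: 0.034
grip_force: 2.9
```

>>> apply_moves(
  increments=[
    {"tx":-0.06,"ty":0.15,"tz":0,"ax":0,"ay":0,"az":0},
  ],
)

```text
time_s: 33.52
ee_pos: [0.5844, 0.307, 0.3051]
eef_rot: [-3.14, -0.001, 3.117]
force: [-5.2, -7.1, 1.8]
grip_width: 0.0336
grip_force: 3.8
```

>>> apply_moves(
  increments=[
    {"tx":-0.06,"ty":0.15,"tz":0,"ax":0,"ay":0,"az":0},
  ],
)

```text
time_s: 33.65
ee_pos: [0.5863, 0.3113, 0.3051]
eef_rot: [-3.14, -0.002, 3.116]
force: [-6.0, -9.1, 2.8]
grip_width: 0.0336
grip_force: 4.7
```

That is the spring-back profile again, so the nut is tight. I'll ease off, lift away and look.

>>> apply_moves(
  increments=[
    {"tx":0.05,"ty":-0.2,"tz":0,"ax":0,"ay":0,"az":0},
    {"tx":0.02,"ty":-0.15,"tz":0,"ax":0,"ay":0,"az":0},
    {"tx":0,"ty":0,"tz":0,"ax":0,"ay":0,"az":0},
    {"tx":0,"ty":0,"tz":-0.9,"ax":0,"ay":0,"az":0},
    {"tx":0,"ty":0,"tz":-0.9,"ax":0,"ay":0,"az":0},
    {"tx":0,"ty":-0.95,"tz":0,"ax":0,"ay":0,"az":0},
    {"tx":0,"ty":-0.95,"tz":0,"ax":0,"ay":0,"az":0},
    {"tx":0,"ty":-0.95,"tz":0,"ax":0,"ay":0,"az":0},
    {"tx":0,"ty":-0.95,"tz":0,"ax":0,"ay":0,"az":0},
    {"tx":0,"ty":-0.95,"tz":0,"ax":0,"ay":0,"az":0},
    {"tx":0,"ty":-0.95,"tz":0,"ax":0,"ay":0,"az":0},
    {"tx":0,"ty":-0.95,"tz":0,"ax":0,"ay":0,"az":0},
  ],
  jaw=0.64,
)

```text
time_s: 35.15
ee_pos: [0.5792, 0.1011, 0.3597]
eef_rot: [3.141, 0.002, 3.117]
force: [0.0, -0.1, 0.7]
grip_width: 0.0337
grip_force: 0.0
```

>>> apply_moves(
  increments=[
    {"tx":0,"ty":-0.95,"tz":0,"ax":0,"ay":0,"az":0},
    {"tx":0,"ty":-0.95,"tz":0,"ax":0,"ay":0,"az":0},
    {"tx":0,"ty":-0.95,"tz":0,"ax":0,"ay":0,"az":0},
    {"tx":0,"ty":-0.95,"tz":0,"ax":0,"ay":0,"az":0},
    {"tx":0,"ty":-0.95,"tz":0,"ax":0,"ay":0,"az":0},
    {"tx":0,"ty":-0.95,"tz":0,"ax":0,"ay":0,"az":0},
    {"tx":0,"ty":-0.95,"tz":0,"ax":0,"ay":0,"az":0},
    {"tx":0,"ty":-0.95,"tz":0,"ax":0,"ay":0,"az":0},
    {"tx":0,"ty":0,"tz":0,"ax":0,"ay":0,"az":0},
  ],
  jaw=0,
)

```text
time_s: 36.28
ee_pos: [0.5735, -0.1274, 0.3595]
eef_rot: [-3.141, 0.001, 3.115]
force: [-0.2, -0.5, -0.4]
grip_width: 0.0939
grip_force: 0.0
```

Run:
```python
from h import *
B=np.load('bay.npy')
c=snap('top'); p=c['pixels']; cv2.imwrite('pics/t9.png',cv2.resize(p[100:260,190:500,::-1],None,fx=2.5,fy=2.5,interpolation=cv2.INTER_CUBIC))
for g in greens(c): 
    if 380<g[0][0]<500: print(g)
plan([])
```

```text
(array([440.8, 159.8]), np.int32(36), array([ 0.6156, -0.3711,  0.058 ]))
(array([444.9, 187.1]), np.int32(36), array([ 0.5297, -0.3776,  0.058 ]))
(array([405.5, 209. ]), np.int32(31), array([ 0.4655, -0.2528,  0.058 ]))
tcp [ 0.5736 -0.1264  0.3595] rot [3.1414e+00 1.0000e-03 3.1158e+00] w 0.0942 t 36.33
```

View pics/t9.png

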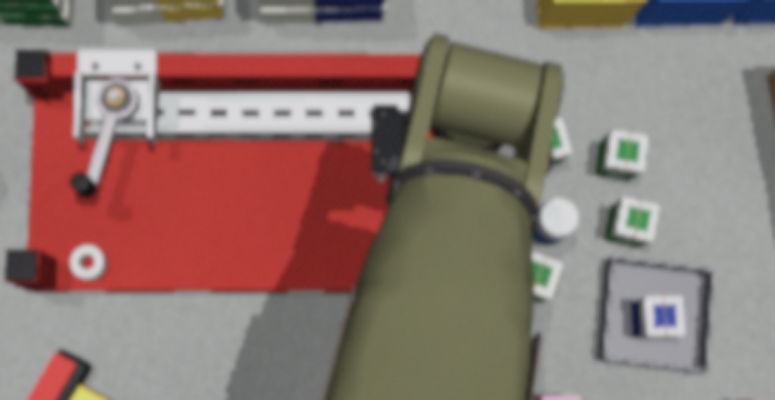

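The angle is flush along the beam at crop (165-430,113), and the lever and clamp are clear. c4 has been knocked to about crop (540,275) and the other cartons have not moved. c1 goes first.

```bash
cat >> h.py <<'E'
Y0=3.116
def slot(y,dx): return bay2w(np.load('bay.npy'),[.0615-.023-dx,y])
E
python3 - <<'E'
from h import *
s=.06; a=(.6327,-.2750,.045,3.367)
plan([(a[0],a[1],.16,a[3]),a,(a[0],a[1],.16,a[3]),(*slot(s,.016),.16,Y0),(*slot(s,.016),.077,Y0),(*slot(s,.003),.0765,Y0)])
E
```

```text
tcp [ 0.5736 -0.1264  0.3595] rot [3.1414e+00 1.0000e-03 3.1158e+00] w 0.0942 t 36.33
[ 0.6327 -0.275   0.16    3.367 ] az -2.88 t [-0.81 -5.27  0.65] rows>= 6.0
[ 0.6327 -0.275   0.045   3.367 ] az -0.0 t [-0.    0.    3.83] rows>= 4.0
[ 0.6327 -0.275   0.16    3.367 ] az -0.0 t [-0.    0.   -3.83] rows>= 4.0
[0.611  0.1545 0.16   3.116 ] az 2.88 t [ 1.09 14.29 -0.  ] rows>= 15.0
[0.611  0.1545 0.077  3.116 ] az -0.0 t [0.   0.   2.77] rows>= 3.0
[0.624  0.1542 0.0765 3.116 ] az -0.0 t [-0.43  0.    0.02] rows>= 1.0
```

>>> apply_moves(
  increments=[
    {"tx":0,"ty":0,"tz":0,"ax":0,"ay":0,"az":-0.96},
    {"tx":0,"ty":0,"tz":0,"ax":0,"ay":0,"az":-0.96},
    {"tx":0,"ty":0,"tz":0,"ax":0,"ay":0,"az":-0.96},
    {"tx":-0.13,"ty":-0.88,"tz":0.1,"ax":0,"ay":0,"az":0},
    {"tx":-0.13,"ty":-0.88,"tz":0.1,"ax":0,"ay":0,"az":0},
    {"tx":-0.13,"ty":-0.88,"tz":0.1,"ax":0,"ay":0,"az":0},
    {"tx":-0.13,"ty":-0.88,"tz":0.1,"ax":0,"ay":0,"az":0},
    {"tx":-0.13,"ty":-0.88,"tz":0.1,"ax":0,"ay":0,"az":0},
    {"tx":-0.16,"ty":-0.87,"tz":0.15,"ax":0,"ay":0,"az":0},
    {"tx":0,"ty":0,"tz":0,"ax":0,"ay":0,"az":0},
    {"tx":0,"ty":0,"tz":0,"ax":0,"ay":0,"az":0},
  ],
  jaw=0.3,
)

```text
time_s: 37.7
ee_pos: [0.6328, -0.2735, 0.3399]
eef_rot: [3.141, 0.0, -2.914]
force: [1.3, 0.7, -0.0]
grip_width: 0.0661
grip_force: 0.0
```

```bash
cat >> h.py <<'E'
def wlook(z=.058,near=None,f=None):
    """lid of carton in wrist view near a world xy: white+green top quad"""
    c=snap('wrist',f); p=c['pixels']; h=cv2.cvtColor(p,cv2.COLOR_RGB2HSV).astype(int)
    gr=(h[...,0]>50)&(h[...,0]<85)&(h[...,1]>90)&(h[...,2]>90)
    for b in blobs(gr,60):
        w=ray(c,*b[0],z)
        if np.hypot(*(w[:2]-near))<.06:
            q=cv2.boxPoints(cv2.minAreaRect(np.argwhere(b[2])[:,::-1].astype(np.float32)))
            Q=np.array([ray(c,*x,z)[:2] for x in q]); e=Q[1]-Q[0]
            print('green',b[0].round(1),b[1],w.round(4),'quad ctr',Q.mean(0).round(4),'sides',np.linalg.norm(e).round(3),np.linalg.norm(Q[2]-Q[1]).round(3),'ang',(np.degrees(np.arctan2(e[1],e[0]))%90).round(1))
    return c
E
python3 - <<'E'
from h import *
plan([(.6327,-.275,.045,3.367)]); wlook(near=np.array([.6327,-.275]),f='w10.png')
E
```

```text
tcp [ 0.6328 -0.2735  0.3399] rot [ 3.1414e+00  2.0000e-04 -2.9141e+00] w 0.0661 t 37.7
[ 0.6327 -0.275   0.045   3.367 ] az 0.02 t [ 0.01 -0.05  3.83] rows>= 4.0
green [305.4 206.4] 297 [ 0.639  -0.2796  0.058 ] quad ctr [ 0.6378 -0.2798] sides 0.012 0.024 ang 13.0
green [321.3 208.6] 233 [ 0.6377 -0.2642  0.058 ] quad ctr [ 0.6367 -0.2642] sides 0.012 0.019 ang 13.0
```

View pics/w10.png

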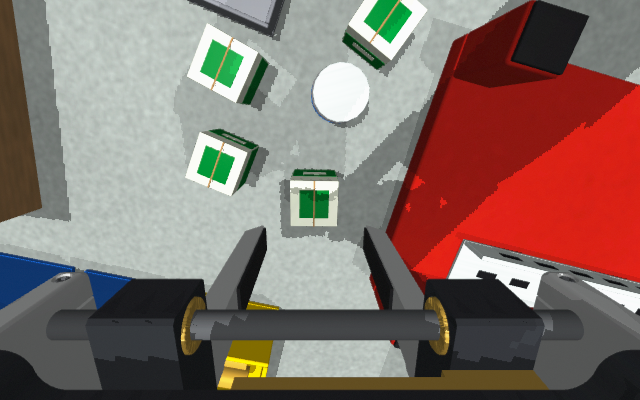

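Wrist view: carton c1's lid is centred at (314,203), square to the fingers, with no neighbour in the jaw path. That is the last of the 14 pictures, so the rest is checked by numbers.

>>> apply_moves(
  increments=[
    {"tx":-0.06,"ty":0,"tz":0.9,"ax":0,"ay":0,"az":0},
    {"tx":0,"ty":0,"tz":0.9,"ax":0,"ay":0,"az":0},
    {"tx":0,"ty":0,"tz":0.9,"ax":0,"ay":0,"az":0},
    {"tx":0,"ty":0,"tz":0.8,"ax":0,"ay":0,"az":0},
    {"tx":0,"ty":0,"tz":0.33,"ax":0,"ay":0,"az":0},
    {"tx":0,"ty":0,"tz":0,"ax":0,"ay":0,"az":0},
  ],
)

```text
time_s: 38.5
ee_pos: [0.6344, -0.274, 0.2251]
eef_rot: [3.141, -0.0, -2.915]
force: [-0.5, 0.3, 0.4]
grip_width: 0.0657
grip_force: 0.0
```

>>> apply_moves(
  increments=[
    {"tx":0,"ty":0,"tz":0,"ax":0,"ay":0,"az":0},
    {"tx":0,"ty":0,"tz":0,"ax":0,"ay":0,"az":0},
    {"tx":0,"ty":0,"tz":0,"ax":0,"ay":0,"az":0},
    {"tx":0,"ty":0,"tz":0,"ax":0,"ay":0,"az":0},
    {"tx":0,"ty":0,"tz":0,"ax":0,"ay":0,"az":0},
    {"tx":0,"ty":0,"tz":0,"ax":0,"ay":0,"az":0},
    {"tx":0,"ty":0,"tz":-0.95,"ax":0,"ay":0,"az":0},
    {"tx":0,"ty":0,"tz":-0.95,"ax":0,"ay":0,"az":0},
    {"tx":0,"ty":0,"tz":-0.95,"ax":0,"ay":0,"az":0},
    {"tx":0,"ty":0,"tz":-0.98,"ax":0,"ay":0,"az":0},
  ],
  jaw=1,
  force=15,
)

```text
time_s: 39.75
ee_pos: [0.6342, -0.2744, 0.3405]
eef_rot: [3.141, -0.001, -2.915]
force: [0.4, 0.7, -1.0]
grip_width: 0.0459
grip_force: 15.0
```

Run:
```python
from h import *
s=.06; print(get_obs()['grip_force'])
plan([(*slot(s,.016),.16,Y0),(*slot(s,.016),.077,Y0),(*slot(s,.003),.0765,Y0)])
```

```text
14.962553232908249
tcp [ 0.6342 -0.2744  0.3405] rot [ 3.1412e+00 -5.0000e-04 -2.9151e+00] w 0.0459 t 39.75
[0.611  0.1545 0.16   3.116 ] az 2.89 t [ 1.14 14.27  0.02] rows>= 15.0
[0.611  0.1545 0.077  3.116 ] az -0.0 t [0.   0.   2.77] rows>= 3.0
[0.624  0.1542 0.0765 3.116 ] az -0.0 t [-0.43  0.    0.02] rows>= 1.0
```

>>> apply_moves(
  increments=[
    {"tx":0,"ty":0,"tz":0,"ax":0,"ay":0,"az":0.97},
    {"tx":0,"ty":0,"tz":0,"ax":0,"ay":0,"az":0.96},
    {"tx":0,"ty":0,"tz":0,"ax":0,"ay":0,"az":0.96},
    {"tx":0.1,"ty":0.95,"tz":0,"ax":0,"ay":0,"az":0},
    {"tx":0.1,"ty":0.95,"tz":0,"ax":0,"ay":0,"az":0},
    {"tx":0.1,"ty":0.95,"tz":0,"ax":0,"ay":0,"az":0},
    {"tx":0.1,"ty":0.95,"tz":0,"ax":0,"ay":0,"az":0},
    {"tx":0.1,"ty":0.95,"tz":0,"ax":0,"ay":0,"az":0},
    {"tx":0.1,"ty":0.95,"tz":0,"ax":0,"ay":0,"az":0},
    {"tx":0.1,"ty":0.95,"tz":0,"ax":0,"ay":0,"az":0},
    {"tx":0.1,"ty":0.95,"tz":0,"ax":0,"ay":0,"az":0},
    {"tx":0.1,"ty":0.95,"tz":0,"ax":0,"ay":0,"az":0},
  ],
)

```text
time_s: 41.25
ee_pos: [0.6137, -0.0165, 0.3397]
eef_rot: [-3.142, -0.0, 3.116]
force: [1.5, 0.9, -1.4]
grip_width: 0.0463
grip_force: 15.0
```

>>> apply_moves(
  increments=[
    {"tx":0.1,"ty":0.95,"tz":0,"ax":0,"ay":0,"az":0},
    {"tx":0.1,"ty":0.95,"tz":0,"ax":0,"ay":0,"az":0},
    {"tx":0.04,"ty":0.95,"tz":0,"ax":0,"ay":0,"az":0},
    {"tx":0,"ty":0.95,"tz":0,"ax":0,"ay":0,"az":0},
    {"tx":0,"ty":0.95,"tz":0,"ax":0,"ay":0,"az":0},
    {"tx":0,"ty":0.97,"tz":0,"ax":0,"ay":0,"az":0},
    {"tx":0,"ty":0,"tz":0,"ax":0,"ay":0,"az":0},
    {"tx":0,"ty":0,"tz":0,"ax":0,"ay":0,"az":0},
  ],
)

```text
time_s: 42.25
ee_pos: [0.6111, 0.1538, 0.3397]
eef_rot: [-3.141, -0.0, 3.116]
force: [-0.5, -1.4, -1.1]
grip_width: 0.046
grip_force: 15.0
```

Run:
```python
from h import *
s=.06; print(get_obs()['grip_force'],get_obs()['qpos'].round(2))
plan([(*slot(s,.016),.077,Y0),(*slot(s,.003),.0765,Y0)])
```

```text
14.962712824344635 [ 0.19  0.53  1.35 -0.    1.26 -1.36]
tcp [0.6111 0.1538 0.3397] rot [-3.1413e+00 -3.0000e-04  3.1158e+00] w 0.046 t 42.25
[0.611  0.1545 0.077  3.116 ] az -0.0 t [0.   0.02 2.76] rows>= 3.0
[0.624  0.1542 0.0765 3.116 ] az -0.0 t [-0.43  0.    0.02] rows>= 1.0
```

>>> apply_moves(
  increments=[
    {"tx":0,"ty":0,"tz":0.8,"ax":0,"ay":0,"az":0},
    {"tx":0,"ty":0,"tz":0.8,"ax":0,"ay":0,"az":0},
    {"tx":0,"ty":0,"tz":0.7,"ax":0,"ay":0,"az":0},
    {"tx":0,"ty":0,"tz":0.3,"ax":0,"ay":0,"az":0},
    {"tx":0,"ty":0,"tz":0.15,"ax":0,"ay":0,"az":0},
    {"tx":0,"ty":0,"tz":0,"ax":0,"ay":0,"az":0},
  ],
)

```text
time_s: 43.0
ee_pos: [0.6112, 0.1542, 0.2578]
eef_rot: [3.141, 0.001, 3.116]
force: [-0.5, -0.6, -1.7]
grip_width: 0.0459
grip_force: 15.0
```

>>> apply_moves(
  increments=[
    {"tx":-0.1,"ty":0,"tz":0,"ax":0,"ay":0,"az":0},
    {"tx":-0.1,"ty":0,"tz":0,"ax":0,"ay":0,"az":0},
    {"tx":-0.1,"ty":0,"tz":0,"ax":0,"ay":0,"az":0},
    {"tx":-0.1,"ty":0,"tz":0,"ax":0,"ay":0,"az":0},
    {"tx":0,"ty":0,"tz":0,"ax":0,"ay":0,"az":0},
  ],
)

```text
time_s: 43.62
ee_pos: [0.6233, 0.154, 0.2573]
eef_rot: [-3.142, 0.0, 3.116]
force: [-0.1, 0.2, -1.5]
grip_width: 0.0461
grip_force: 15.0
```

>>> apply_moves(
  increments=[
    {"tx":-0.07,"ty":0,"tz":0.04,"ax":0,"ay":0,"az":0},
    {"tx":0,"ty":0,"tz":0,"ax":0,"ay":0,"az":0},
  ],
)

```text
time_s: 43.88
ee_pos: [0.6253, 0.154, 0.256]
eef_rot: [-3.142, -0.0, 3.116]
force: [0.7, -0.0, -2.0]
grip_width: 0.046
grip_force: 15.0
```

>>> apply_moves(
  increments=[
    {"tx":-0.07,"ty":0,"tz":0,"ax":0,"ay":0,"az":0},
    {"tx":0,"ty":0,"tz":0,"ax":0,"ay":0,"az":0},
  ],
)

```text
time_s: 44.12
ee_pos: [0.6274, 0.1539, 0.2562]
eef_rot: [3.142, 0.0, 3.116]
force: [-0.1, -0.6, -1.5]
grip_width: 0.0458
grip_force: 15.0
```

>>> apply_moves(
  increments=[
    {"tx":-0.07,"ty":0,"tz":0,"ax":0,"ay":0,"az":0},
    {"tx":0,"ty":0,"tz":0,"ax":0,"ay":0,"az":0},
  ],
)

```text
time_s: 44.38
ee_pos: [0.6292, 0.1539, 0.2561]
eef_rot: [-3.141, -0.002, 3.116]
force: [-7.1, -1.5, 2.7]
grip_width: 0.046
grip_force: 15.0
```

>>> apply_moves(
  increments=[
    {"tx":0,"ty":0,"tz":0.04,"ax":0,"ay":0,"az":0},
    {"tx":0,"ty":0,"tz":0,"ax":0,"ay":0,"az":0},
  ],
)

```text
time_s: 44.62
ee_pos: [0.6291, 0.1539, 0.2558]
eef_rot: [-3.141, -0.002, 3.116]
force: [-10.5, -2.1, 10.5]
grip_width: 0.0454
grip_force: 15.0
```

Contact: the carton sits on the deck and against the angle (10 N). I'll release and go to c2.

>>> apply_moves(
  increments=[
    {"tx":0.03,"ty":0,"tz":-0.02,"ax":0,"ay":0,"az":0},
    {"tx":0,"ty":0,"tz":0,"ax":0,"ay":0,"az":0},
    {"tx":0,"ty":0,"tz":0,"ax":0,"ay":0,"az":0},
    {"tx":0,"ty":0,"tz":-0.5,"ax":0,"ay":0,"az":0},
    {"tx":0,"ty":0,"tz":-0.9,"ax":0,"ay":0,"az":0},
    {"tx":0,"ty":0,"tz":-0.9,"ax":0,"ay":0,"az":0},
    {"tx":0,"ty":0,"tz":-0.5,"ax":0,"ay":0,"az":0},
    {"tx":0,"ty":0,"tz":0,"ax":0,"ay":0,"az":0},
  ],
  jaw=0.42,
)

```text
time_s: 45.62
ee_pos: [0.6285, 0.1539, 0.3407]
eef_rot: [3.141, 0.002, 3.116]
force: [0.2, -0.5, 0.8]
grip_width: 0.0546
grip_force: 0.0
```

```bash
cat >> h.py <<'E'
def tops():
    c=snap('top'); 
    for g in greens(c): 
        if 380<g[0][0]<500: print(g)
    for g in greens(c,.088):
        if 200<g[0][0]<380 and g[0][1]>115:
            w=g[2][:2]-np.load('bay.npy')[:2];a=np.load('bay.npy')[2];print('on shelf',g[0],g[1],'bay',(np.cos(a)*w[0]+np.sin(a)*w[1]).round(4),(-np.sin(a)*w[0]+np.cos(a)*w[1]).round(4))
def wlook(z,near,r=.022):
    c=snap('wrist'); h=cv2.cvtColor(c['pixels'],cv2.COLOR_RGB2HSV).astype(int)
    gr=(h[...,0]>50)&(h[...,0]<85)&(h[...,1]>90)&(h[...,2]>60); near=np.array(near)
    P=np.array([[u,v] for v,u in np.argwhere(gr)]); W=np.array([ray(c,*x,z)[:2] for x in P])
    k=np.hypot(*(W-near).T)<r; k=np.hypot(*(W-W[k].mean(0)).T)<r
    (ctr,sz,an)=cv2.minAreaRect((W[k]*1000).astype(np.float32)); print('lid',np.round(ctr,1),np.round(sz,1),'ang',round(an%90,1),'n',k.sum())
E
python3 - <<'E'
from h import *
tops(); a=(.6158,-.3717,.16,2.934)
plan([a,(*a[:2],.045,a[3])])
E
```

```text
(array([440.8, 159.9]), np.int32(37), array([ 0.6153, -0.3713,  0.058 ]))
(array([444.9, 187.1]), np.int32(36), array([ 0.5297, -0.3776,  0.058 ]))
(array([405.2, 209.1]), np.int32(31), array([ 0.4653, -0.2519,  0.058 ]))
tcp [0.6284 0.1539 0.3394] rot [3.1416e+00 1.0000e-04 3.1159e+00] w 0.0547 t 45.67
[ 0.6158 -0.3717  0.16    2.934 ] az 2.08 t [ -3.2  -17.23  -0.02] rows>= 18.0
[ 0.6158 -0.3717  0.045   2.934 ] az -0.0 t [0.   0.   3.83] rows>= 4.0
```

>>> apply_moves(
  increments=[
    {"tx":0,"ty":0,"tz":0,"ax":0,"ay":0,"az":0.69},
    {"tx":0,"ty":0,"tz":0,"ax":0,"ay":0,"az":0.69},
    {"tx":0,"ty":0,"tz":0,"ax":0,"ay":0,"az":0.7},
    {"tx":-0.18,"ty":-0.96,"tz":0,"ax":0,"ay":0,"az":0},
    {"tx":-0.18,"ty":-0.96,"tz":0,"ax":0,"ay":0,"az":0},
    {"tx":-0.18,"ty":-0.96,"tz":0,"ax":0,"ay":0,"az":0},
    {"tx":-0.18,"ty":-0.96,"tz":0,"ax":0,"ay":0,"az":0},
    {"tx":-0.18,"ty":-0.96,"tz":0,"ax":0,"ay":0,"az":0},
    {"tx":-0.18,"ty":-0.96,"tz":0,"ax":0,"ay":0,"az":0},
    {"tx":-0.18,"ty":-0.96,"tz":0,"ax":0,"ay":0,"az":0},
    {"tx":-0.18,"ty":-0.96,"tz":0,"ax":0,"ay":0,"az":0},
    {"tx":-0.18,"ty":-0.96,"tz":0,"ax":0,"ay":0,"az":0},
  ],
  jaw=0.3,
)

```text
time_s: 47.18
ee_pos: [0.6226, -0.1107, 0.3381]
eef_rot: [3.142, -0.002, 2.934]
force: [0.2, 0.2, -0.1]
grip_width: 0.0657
grip_force: 0.0
```

>>> apply_moves(
  increments=[
    {"tx":-0.18,"ty":-0.96,"tz":0,"ax":0,"ay":0,"az":0},
    {"tx":-0.18,"ty":-0.96,"tz":0,"ax":0,"ay":0,"az":0},
    {"tx":-0.18,"ty":-0.96,"tz":0,"ax":0,"ay":0,"az":0},
    {"tx":-0.18,"ty":-0.96,"tz":0,"ax":0,"ay":0,"az":0},
    {"tx":-0.18,"ty":-0.96,"tz":0,"ax":0,"ay":0,"az":0},
    {"tx":-0.18,"ty":-0.96,"tz":0,"ax":0,"ay":0,"az":0},
    {"tx":-0.18,"ty":-0.96,"tz":0,"ax":0,"ay":0,"az":0},
    {"tx":-0.18,"ty":-0.96,"tz":0,"ax":0,"ay":0,"az":0},
    {"tx":-0.14,"ty":-0.91,"tz":0,"ax":0,"ay":0,"az":0},
    {"tx":0,"ty":0,"tz":0,"ax":0,"ay":0,"az":0},
    {"tx":0,"ty":0,"tz":0,"ax":0,"ay":0,"az":0},
  ],
)

```text
time_s: 48.55
ee_pos: [0.6163, -0.371, 0.3385]
eef_rot: [3.141, -0.001, 2.935]
force: [-0.0, 0.4, 0.5]
grip_width: 0.0655
grip_force: 0.0
```

Run:
```python
from h import *
tops(); wlook(.058,(.6158,-.3717)); a=(.6158,-.3717,.045,2.934)
plan([a])
```

```text
on shelf [269.1 157.8] 38 bay 0.0382 0.0594
lid [ 618.4 -369.3] [27.2 27.1] ang 78.2 n 765
tcp [ 0.6164 -0.3707  0.3392] rot [ 3.1413e+00 -5.0000e-04  2.9354e+00] w 0.0659 t 48.65
[ 0.6158 -0.3717  0.045   2.934 ] az 0.02 t [ 0.01 -0.04  3.81] rows>= 4.0
```

>>> apply_moves(
  increments=[
    {"tx":-0.04,"ty":0,"tz":0.9,"ax":0,"ay":0,"az":0},
    {"tx":0,"ty":0,"tz":0.9,"ax":0,"ay":0,"az":0},
    {"tx":0,"ty":0,"tz":0.9,"ax":0,"ay":0,"az":0},
    {"tx":0,"ty":0,"tz":0.8,"ax":0,"ay":0,"az":0},
    {"tx":0,"ty":0,"tz":0.31,"ax":0,"ay":0,"az":0},
    {"tx":0,"ty":0,"tz":0,"ax":0,"ay":0,"az":0},
  ],
)

```text
time_s: 49.4
ee_pos: [0.6175, -0.3715, 0.2253]
eef_rot: [3.141, -0.0, 2.935]
force: [0.5, 0.6, -0.8]
grip_width: 0.0658
grip_force: 0.0
```

>>> apply_moves(
  increments=[
    {"tx":0,"ty":0,"tz":0,"ax":0,"ay":0,"az":0},
    {"tx":0,"ty":0,"tz":0,"ax":0,"ay":0,"az":0},
    {"tx":0,"ty":0,"tz":0,"ax":0,"ay":0,"az":0},
    {"tx":0,"ty":0,"tz":0,"ax":0,"ay":0,"az":0},
    {"tx":0,"ty":0,"tz":0,"ax":0,"ay":0,"az":0},
    {"tx":0,"ty":0,"tz":0,"ax":0,"ay":0,"az":0},
    {"tx":0,"ty":0,"tz":-0.95,"ax":0,"ay":0,"az":0},
    {"tx":0,"ty":0,"tz":-0.95,"ax":0,"ay":0,"az":0},
    {"tx":0,"ty":0,"tz":-0.95,"ax":0,"ay":0,"az":0},
    {"tx":0,"ty":0,"tz":-0.98,"ax":0,"ay":0,"az":0},
  ],
  jaw=1,
  force=15,
)

```text
time_s: 50.65
ee_pos: [0.6171, -0.372, 0.3407]
eef_rot: [3.141, -0.001, 2.934]
force: [0.3, 0.6, -1.4]
grip_width: 0.0461
grip_force: 15.0
```

Run:
```python
from h import *
s=-.015; tops()
plan([(*slot(s,.014),.16,Y0),(*slot(s,.014),.077,Y0),(*slot(s,-.002),.0765,Y0)])
```

```text
on shelf [269.1 157.8] 38 bay 0.0383 0.0596
tcp [ 0.6173 -0.3721  0.3455] rot [-3.1395  0.0047  2.9343] w 0.0464 t 50.7
[0.6111 0.0795 0.16   3.116 ] az -2.08 t [ 0.59 15.04  0.18] rows>= 16.0
[0.6111 0.0795 0.077  3.116 ] az -0.0 t [0.   0.   2.77] rows>= 3.0
[0.6271 0.0791 0.0765 3.116 ] az -0.0 t [-0.53  0.    0.02] rows>= 1.0
```

>>> apply_moves(
  increments=[
    {"tx":0,"ty":0,"tz":0,"ax":0,"ay":0,"az":-0.69},
    {"tx":0,"ty":0,"tz":0,"ax":0,"ay":0,"az":-0.69},
    {"tx":0,"ty":0,"tz":0,"ax":0,"ay":0,"az":-0.7},
    {"tx":0.04,"ty":0.94,"tz":0,"ax":0,"ay":0,"az":0},
    {"tx":0.04,"ty":0.94,"tz":0,"ax":0,"ay":0,"az":0},
    {"tx":0.04,"ty":0.94,"tz":0,"ax":0,"ay":0,"az":0},
    {"tx":0.04,"ty":0.94,"tz":0,"ax":0,"ay":0,"az":0},
    {"tx":0.04,"ty":0.94,"tz":0,"ax":0,"ay":0,"az":0},
    {"tx":0.04,"ty":0.94,"tz":0,"ax":0,"ay":0,"az":0},
    {"tx":0.04,"ty":0.94,"tz":0,"ax":0,"ay":0,"az":0},
    {"tx":0.04,"ty":0.94,"tz":0,"ax":0,"ay":0,"az":0},
    {"tx":0.04,"ty":0.94,"tz":0,"ax":0,"ay":0,"az":0},
  ],
)

```text
time_s: 52.2
ee_pos: [0.6128, -0.1171, 0.3393]
eef_rot: [3.142, -0.001, 3.116]
force: [0.3, -0.6, -1.0]
grip_width: 0.0459
grip_force: 15.0
```

>>> apply_moves(
  increments=[
    {"tx":0.04,"ty":0.94,"tz":0,"ax":0,"ay":0,"az":0},
    {"tx":0.04,"ty":0.94,"tz":0,"ax":0,"ay":0,"az":0},
    {"tx":0.04,"ty":0.94,"tz":0,"ax":0,"ay":0,"az":0},
    {"tx":0.04,"ty":0.94,"tz":0,"ax":0,"ay":0,"az":0},
    {"tx":0.04,"ty":0.94,"tz":0,"ax":0,"ay":0,"az":0},
    {"tx":0,"ty":0.94,"tz":0,"ax":0,"ay":0,"az":0},
    {"tx":0,"ty":0.94,"tz":0,"ax":0,"ay":0,"az":0},
    {"tx":0,"ty":0,"tz":0,"ax":0,"ay":0,"az":0},
    {"tx":0,"ty":0,"tz":0,"ax":0,"ay":0,"az":0},
  ],
)

```text
time_s: 53.32
ee_pos: [0.612, 0.079, 0.3396]
eef_rot: [-3.141, -0.001, 3.116]
force: [0.4, -0.5, -2.4]
grip_width: 0.0461
grip_force: 15.0
```

Run:
```python
from h import *
s=-.015; print(get_obs()['grip_force']); wlook(.16-.045+.058,get_obs()['ee_pos'][:2],.03)
plan([(*slot(s,.014),.077,Y0),(*slot(s,-.002),.0765,Y0)])
```

```text
14.980127960443497
lid [603.6  80.5] [27.8 44.1] ang 88.5 n 2018
tcp [0.6121 0.0788 0.3398] rot [-3.1414e+00 -3.0000e-04  3.1153e+00] w 0.0459 t 53.38
[0.6111 0.0795 0.077  3.116 ] az -0.01 t [0.03 0.02 2.76] rows>= 3.0
[0.6271 0.0791 0.0765 3.116 ] az -0.0 t [-0.53  0.    0.02] rows>= 1.0
```

>>> apply_moves(
  increments=[
    {"tx":0,"ty":0.02,"tz":0.8,"ax":0,"ay":0,"az":0},
    {"tx":0,"ty":0,"tz":0.8,"ax":0,"ay":0,"az":0},
    {"tx":0,"ty":0,"tz":0.7,"ax":0,"ay":0,"az":0},
    {"tx":0,"ty":0,"tz":0.3,"ax":0,"ay":0,"az":0},
    {"tx":0,"ty":0,"tz":0.17,"ax":0,"ay":0,"az":0},
    {"tx":0,"ty":0,"tz":0,"ax":0,"ay":0,"az":0},
  ],
)

```text
time_s: 54.12
ee_pos: [0.6122, 0.0799, 0.2574]
eef_rot: [-3.142, 0.0, 3.116]
force: [0.1, 0.2, -1.4]
grip_width: 0.0458
grip_force: 15.0
```

>>> apply_moves(
  increments=[
    {"tx":-0.1,"ty":0,"tz":0,"ax":0,"ay":0,"az":0},
    {"tx":-0.1,"ty":0,"tz":0,"ax":0,"ay":0,"az":0},
    {"tx":-0.1,"ty":0,"tz":0,"ax":0,"ay":0,"az":0},
    {"tx":-0.1,"ty":0,"tz":0,"ax":0,"ay":0,"az":0},
    {"tx":0,"ty":0,"tz":0,"ax":0,"ay":0,"az":0},
  ],
)

```text
time_s: 54.75
ee_pos: [0.6242, 0.0798, 0.257]
eef_rot: [-3.142, -0.0, 3.116]
force: [-0.2, -0.1, -1.4]
grip_width: 0.046
grip_force: 15.0
```

>>> apply_moves(
  increments=[
    {"tx":-0.06,"ty":0,"tz":0,"ax":0,"ay":0,"az":0},
    {"tx":0,"ty":0,"tz":0,"ax":0,"ay":0,"az":0},
  ],
)

```text
time_s: 55.0
ee_pos: [0.6259, 0.0798, 0.257]
eef_rot: [3.142, 0.0, 3.116]
force: [-0.3, 0.0, -1.4]
grip_width: 0.0458
grip_force: 15.0
```

>>> apply_moves(
  increments=[
    {"tx":0,"ty":0,"tz":0.03,"ax":0,"ay":0,"az":0},
    {"tx":0,"ty":0,"tz":0,"ax":0,"ay":0,"az":0},
  ],
)

```text
time_s: 55.25
ee_pos: [0.6259, 0.0798, 0.2562]
eef_rot: [-3.142, 0.0, 3.116]
force: [0.4, 0.0, -0.6]
grip_width: 0.0455
grip_force: 15.0
```

>>> apply_moves(
  increments=[
    {"tx":-0.05,"ty":0,"tz":0.01,"ax":0,"ay":0,"az":0},
    {"tx":0,"ty":0,"tz":0,"ax":0,"ay":0,"az":0},
  ],
)

```text
time_s: 55.5
ee_pos: [0.6271, 0.0799, 0.2562]
eef_rot: [3.141, -0.002, 3.116]
force: [-8.9, 0.9, 6.7]
grip_width: 0.0459
grip_force: 15.0
```

>>> apply_moves(
  increments=[
    {"tx":0,"ty":0,"tz":0,"ax":0,"ay":0,"az":0},
    {"tx":0,"ty":0,"tz":0,"ax":0,"ay":0,"az":0},
    {"tx":0,"ty":0,"tz":0,"ax":0,"ay":0,"az":0},
    {"tx":0,"ty":0,"tz":-0.5,"ax":0,"ay":0,"az":0},
    {"tx":0,"ty":0,"tz":-0.9,"ax":0,"ay":0,"az":0},
    {"tx":0,"ty":0,"tz":-0.9,"ax":0,"ay":0,"az":0},
    {"tx":0,"ty":0,"tz":-0.5,"ax":0,"ay":0,"az":0},
    {"tx":0,"ty":0,"tz":0,"ax":0,"ay":0,"az":0},
  ],
  jaw=0.42,
)

```text
time_s: 56.5
ee_pos: [0.6274, 0.0798, 0.341]
eef_rot: [3.141, 0.002, 3.116]
force: [0.1, -0.6, -0.4]
grip_width: 0.0542
grip_force: 0.0
```

Run:
```python
from h import *
tops(); a=(.531,-.3772,.16,2.876)
plan([a,(*a[:2],.045,a[3])])
```

```text
(array([444.9, 187.1]), np.int32(36), array([ 0.5297, -0.3776,  0.058 ]))
(array([403.3, 208.5]), np.int32(15), array([ 0.4671, -0.2461,  0.058 ]))
(array([407.3, 209.6]), np.int32(16), array([ 0.4635, -0.2581,  0.058 ]))
tcp [0.6273 0.0798 0.3397] rot [3.1416e+00 1.0000e-04 3.1159e+00] w 0.0547 t 56.55
[ 0.531  -0.3772  0.16    2.876 ] az 2.75 t [-9.000e-01 -1.554e+01 -1.000e-02] rows>= 16.0
[ 0.531  -0.3772  0.045   2.876 ] az -0.0 t [0.   0.   3.83] rows>= 4.0
```

>>> apply_moves(
  increments=[
    {"tx":0,"ty":0,"tz":0,"ax":0,"ay":0,"az":0.92},
    {"tx":0,"ty":0,"tz":0,"ax":0,"ay":0,"az":0.92},
    {"tx":0,"ty":0,"tz":0,"ax":0,"ay":0,"az":0.91},
    {"tx":-0.06,"ty":-0.97,"tz":0,"ax":0,"ay":0,"az":0},
    {"tx":-0.06,"ty":-0.97,"tz":0,"ax":0,"ay":0,"az":0},
    {"tx":-0.06,"ty":-0.97,"tz":0,"ax":0,"ay":0,"az":0},
    {"tx":-0.06,"ty":-0.97,"tz":0,"ax":0,"ay":0,"az":0},
    {"tx":-0.06,"ty":-0.97,"tz":0,"ax":0,"ay":0,"az":0},
    {"tx":-0.06,"ty":-0.97,"tz":0,"ax":0,"ay":0,"az":0},
    {"tx":-0.06,"ty":-0.97,"tz":0,"ax":0,"ay":0,"az":0},
    {"tx":-0.06,"ty":-0.97,"tz":0,"ax":0,"ay":0,"az":0},
    {"tx":-0.06,"ty":-0.97,"tz":0,"ax":0,"ay":0,"az":0},
  ],
  jaw=0.3,
)

```text
time_s: 58.05
ee_pos: [0.5739, -0.1781, 0.3385]
eef_rot: [3.141, -0.002, 2.876]
force: [0.2, 0.1, -0.5]
grip_width: 0.0658
grip_force: 0.0
```

>>> apply_moves(
  increments=[
    {"tx":-0.05,"ty":-0.97,"tz":0,"ax":0,"ay":0,"az":0},
    {"tx":-0.05,"ty":-0.97,"tz":0,"ax":0,"ay":0,"az":0},
    {"tx":-0.05,"ty":-0.97,"tz":0,"ax":0,"ay":0,"az":0},
    {"tx":-0.05,"ty":-0.97,"tz":0,"ax":0,"ay":0,"az":0},
    {"tx":-0.05,"ty":-0.97,"tz":0,"ax":0,"ay":0,"az":0},
    {"tx":-0.05,"ty":-0.97,"tz":0,"ax":0,"ay":0,"az":0},
    {"tx":-0.05,"ty":-0.97,"tz":0,"ax":0,"ay":0,"az":0},
    {"tx":0,"ty":0,"tz":0,"ax":0,"ay":0,"az":0},
    {"tx":0,"ty":0,"tz":0,"ax":0,"ay":0,"az":0},
  ],
)

```text
time_s: 59.18
ee_pos: [0.5311, -0.3759, 0.3389]
eef_rot: [3.141, -0.001, 2.876]
force: [0.7, -0.1, 0.7]
grip_width: 0.0658
grip_force: 0.0
```

Run:
```python
from h import *
tops(); wlook(.058,(.53,-.3772)); plan([(.531,-.3772,.045,2.876)])
```

```text
(array([443.9, 186.6]), np.int32(29), array([ 0.5312, -0.3745,  0.058 ]))
(array([405.4, 209.2]), np.int32(40), array([ 0.4649, -0.2524,  0.058 ]))
on shelf [269.1 157.7] 37 bay 0.0385 0.0596
on shelf [294. 158.] 39 bay 0.0376 -0.0148
lid [ 532.  -375.5] [27.9 27.1] ang 74.8 n 760
tcp [ 0.5313 -0.3756  0.3395] rot [ 3.1413e+00 -6.0000e-04  2.8769e+00] w 0.0657 t 59.27
[ 0.531  -0.3772  0.045   2.876 ] az 0.01 t [-0.01 -0.05  3.82] rows>= 4.0
```

Carton 2 sits at bay x 0.0376, against the angle. Grasping c3.

>>> apply_moves(
  increments=[
    {"tx":-0.02,"ty":-0.02,"tz":0.9,"ax":0,"ay":0,"az":0},
    {"tx":0,"ty":0,"tz":0.9,"ax":0,"ay":0,"az":0},
    {"tx":0,"ty":0,"tz":0.9,"ax":0,"ay":0,"az":0},
    {"tx":0,"ty":0,"tz":0.8,"ax":0,"ay":0,"az":0},
    {"tx":0,"ty":0,"tz":0.32,"ax":0,"ay":0,"az":0},
    {"tx":0,"ty":0,"tz":0,"ax":0,"ay":0,"az":0},
  ],
)

```text
time_s: 60.02
ee_pos: [0.5315, -0.3769, 0.2252]
eef_rot: [3.141, -0.0, 2.876]
force: [-0.2, 0.1, 0.4]
grip_width: 0.0657
grip_force: 0.0
```

>>> apply_moves(
  increments=[
    {"tx":0,"ty":0,"tz":0,"ax":0,"ay":0,"az":0},
    {"tx":0,"ty":0,"tz":0,"ax":0,"ay":0,"az":0},
    {"tx":0,"ty":0,"tz":0,"ax":0,"ay":0,"az":0},
    {"tx":0,"ty":0,"tz":0,"ax":0,"ay":0,"az":0},
    {"tx":0,"ty":0,"tz":0,"ax":0,"ay":0,"az":0},
    {"tx":0,"ty":0,"tz":0,"ax":0,"ay":0,"az":0},
    {"tx":0,"ty":0,"tz":-0.95,"ax":0,"ay":0,"az":0},
    {"tx":0,"ty":0,"tz":-0.95,"ax":0,"ay":0,"az":0},
    {"tx":0,"ty":0,"tz":-0.95,"ax":0,"ay":0,"az":0},
    {"tx":0,"ty":0,"tz":-0.98,"ax":0,"ay":0,"az":0},
    {"tx":0,"ty":0,"tz":0,"ax":0,"ay":0,"az":0},
  ],
  jaw=1,
  force=15,
)

```text
time_s: 61.4
ee_pos: [0.5314, -0.3773, 0.3421]
eef_rot: [-3.14, 0.003, 2.876]
force: [0.0, -0.4, -0.6]
grip_width: 0.0462
grip_force: 15.0
```

Run:
```python
from h import *
s=-.09
plan([(*slot(s,.014),.16,Y0),(*slot(s,.014),.077,Y0),(*slot(s,-.002),.0765,Y0)])
```

```text
tcp [ 0.5314 -0.3773  0.3421] rot [-3.14    0.0034  2.8759] w 0.0462 t 61.4
[0.6092 0.0045 0.16   3.116 ] az -2.75 t [-2.27 12.79  0.07] rows>= 13.0
[0.6092 0.0045 0.077  3.116 ] az -0.0 t [-0.   -0.    2.77] rows>= 3.0
[0.6252 0.0041 0.0765 3.116 ] az -0.0 t [-0.53  0.    0.02] rows>= 1.0
```

>>> apply_moves(
  increments=[
    {"tx":0,"ty":0,"tz":0,"ax":0,"ay":0,"az":-0.92},
    {"tx":0,"ty":0,"tz":0,"ax":0,"ay":0,"az":-0.92},
    {"tx":0,"ty":0,"tz":0,"ax":0,"ay":0,"az":-0.91},
    {"tx":-0.18,"ty":0.98,"tz":0,"ax":0,"ay":0,"az":0},
    {"tx":-0.18,"ty":0.98,"tz":0,"ax":0,"ay":0,"az":0},
    {"tx":-0.18,"ty":0.98,"tz":0,"ax":0,"ay":0,"az":0},
    {"tx":-0.18,"ty":0.98,"tz":0,"ax":0,"ay":0,"az":0},
    {"tx":-0.18,"ty":0.98,"tz":0,"ax":0,"ay":0,"az":0},
    {"tx":-0.18,"ty":0.98,"tz":0,"ax":0,"ay":0,"az":0},
    {"tx":-0.18,"ty":0.98,"tz":0,"ax":0,"ay":0,"az":0},
    {"tx":-0.18,"ty":0.98,"tz":0,"ax":0,"ay":0,"az":0},
  ],
)

```text
time_s: 62.78
ee_pos: [0.5805, -0.1423, 0.3384]
eef_rot: [3.141, -0.002, 3.116]
force: [-0.7, -1.1, -1.4]
grip_width: 0.0461
grip_force: 15.0
```

>>> apply_moves(
  increments=[
    {"tx":-0.17,"ty":0.99,"tz":0,"ax":0,"ay":0,"az":0},
    {"tx":-0.17,"ty":0.99,"tz":0,"ax":0,"ay":0,"az":0},
    {"tx":-0.17,"ty":0.99,"tz":0,"ax":0,"ay":0,"az":0},
    {"tx":-0.16,"ty":0.99,"tz":0,"ax":0,"ay":0,"az":0},
    {"tx":-0.16,"ty":0.99,"tz":0,"ax":0,"ay":0,"az":0},
    {"tx":0,"ty":0,"tz":0,"ax":0,"ay":0,"az":0},
    {"tx":0,"ty":0,"tz":0,"ax":0,"ay":0,"az":0},
  ],
)

```text
time_s: 63.65
ee_pos: [0.6091, 0.0041, 0.3391]
eef_rot: [-3.141, -0.002, 3.116]
force: [-0.0, -1.0, -0.9]
grip_width: 0.0458
grip_force: 15.0
```

Run:
```python
from h import *
s=-.09; print(get_obs()['grip_force']); wlook(.16-.045+.058,get_obs()['ee_pos'][:2],.03)
plan([(*slot(s,.014),.077,Y0),(*slot(s,-.002),.0765,Y0)])
```

```text
14.999744296073914
lid [600.2   5.6] [27.7 43.9] ang 88.5 n 2058
tcp [0.6091 0.0038 0.3394] rot [-3.1415e+00 -1.0000e-03  3.1153e+00] w 0.046 t 63.7
[0.6092 0.0045 0.077  3.116 ] az -0.01 t [-0.    0.02  2.75] rows>= 3.0
[0.6252 0.0041 0.0765 3.116 ] az -0.0 t [-0.53  0.    0.02] rows>= 1.0
```

>>> apply_moves(
  increments=[
    {"tx":0,"ty":0.02,"tz":0.8,"ax":0,"ay":0,"az":0},
    {"tx":0,"ty":0,"tz":0.8,"ax":0,"ay":0,"az":0},
    {"tx":0,"ty":0,"tz":0.7,"ax":0,"ay":0,"az":0},
    {"tx":0,"ty":0,"tz":0.3,"ax":0,"ay":0,"az":0},
    {"tx":0,"ty":0,"tz":0.16,"ax":0,"ay":0,"az":0},
    {"tx":0,"ty":0,"tz":0,"ax":0,"ay":0,"az":0},
  ],
)

```text
time_s: 64.45
ee_pos: [0.6094, 0.005, 0.2577]
eef_rot: [-3.142, 0.0, 3.116]
force: [-0.2, 0.0, -0.7]
grip_width: 0.0458
grip_force: 15.0
```

>>> apply_moves(
  increments=[
    {"tx":-0.1,"ty":0,"tz":0,"ax":0,"ay":0,"az":0},
    {"tx":-0.1,"ty":0,"tz":0,"ax":0,"ay":0,"az":0},
    {"tx":-0.1,"ty":0,"tz":0,"ax":0,"ay":0,"az":0},
    {"tx":-0.1,"ty":0,"tz":0,"ax":0,"ay":0,"az":0},
    {"tx":-0.05,"ty":0,"tz":0.03,"ax":0,"ay":0,"az":0},
    {"tx":0,"ty":0,"tz":0,"ax":0,"ay":0,"az":0},
  ],
)

```text
time_s: 65.2
ee_pos: [0.6228, 0.0048, 0.2563]
eef_rot: [3.142, -0.0, 3.116]
force: [0.2, 0.6, -1.5]
grip_width: 0.046
grip_force: 15.0
```

>>> apply_moves(
  increments=[
    {"tx":-0.06,"ty":0,"tz":0.01,"ax":0,"ay":0,"az":0},
    {"tx":0,"ty":0,"tz":0,"ax":0,"ay":0,"az":0},
  ],
)

```text
time_s: 65.45
ee_pos: [0.6245, 0.0048, 0.2561]
eef_rot: [-3.142, -0.001, 3.116]
force: [-2.6, 0.6, 0.1]
grip_width: 0.0457
grip_force: 15.0
```

>>> apply_moves(
  increments=[
    {"tx":0,"ty":0,"tz":0.01,"ax":0,"ay":0,"az":0},
    {"tx":0,"ty":0,"tz":0,"ax":0,"ay":0,"az":0},
    {"tx":0,"ty":0,"tz":0,"ax":0,"ay":0,"az":0},
    {"tx":0,"ty":0,"tz":-0.5,"ax":0,"ay":0,"az":0},
    {"tx":0,"ty":0,"tz":-0.9,"ax":0,"ay":0,"az":0},
    {"tx":0,"ty":0,"tz":-0.9,"ax":0,"ay":0,"az":0},
    {"tx":0,"ty":0,"tz":-0.5,"ax":0,"ay":0,"az":0},
    {"tx":0,"ty":0,"tz":0,"ax":0,"ay":0,"az":0},
  ],
  jaw=0.42,
)

```text
time_s: 66.45
ee_pos: [0.6246, 0.0048, 0.341]
eef_rot: [-3.142, 0.002, 3.116]
force: [-0.1, 0.0, -0.0]
grip_width: 0.0544
grip_force: 0.0
```

Run:
```python
from h import *
tops(); c=snap('top');p=c['pixels'];h=cv2.cvtColor(p,cv2.COLOR_RGB2HSV).astype(int)
u,v=405,209;m=np.zeros(p.shape[:2],np.uint8); s=(slice(v-11,v+12),slice(u-11,u+12)); m[s]=((h[...,2]>100)&(h[...,1]<60)&(p.min(2)>p[v-11:v+12,u-11:u+12].min(2).mean()))[s]
gr=np.zeros_like(m); gr[s]=((h[...,0]>50)&(h[...,0]<85)&(h[...,1]>90))[s]
q=np.argwhere(gr); W=np.array([ray(c,x,y,.058)[:2] for y,x in q]); r=cv2.minAreaRect((W*1000).astype(np.float32)); print('green sq',r)
plan([(.466,-.252,.16,2.876)])
```

```text
(array([405.4, 209.1]), np.int32(31), array([ 0.4651, -0.2523,  0.058 ]))
on shelf [269.1 157.9] 40 bay 0.0378 0.0596
green sq ((465.2541198730469, -252.34243774414062), (19.939924240112305, 16.39131736755371), 74.2441635131836)
tcp [0.6244 0.0048 0.339 ] rot [ 3.1416e+00 -1.1000e-03  3.1158e+00] w 0.0546 t 66.55
[ 0.466 -0.252  0.16   2.876] az 2.75 t [ 2.85 -9.65 -0.03] rows>= 10.0
```

>>> apply_moves(
  increments=[
    {"tx":0,"ty":0,"tz":0,"ax":0,"ay":0,"az":0.92},
    {"tx":0,"ty":0,"tz":0,"ax":0,"ay":0,"az":0.92},
    {"tx":0,"ty":0,"tz":0,"ax":0,"ay":0,"az":0.91},
    {"tx":0.3,"ty":-0.96,"tz":0,"ax":0,"ay":0,"az":0},
    {"tx":0.3,"ty":-0.96,"tz":0,"ax":0,"ay":0,"az":0},
    {"tx":0.3,"ty":-0.96,"tz":0,"ax":0,"ay":0,"az":0},
    {"tx":0.3,"ty":-0.96,"tz":0,"ax":0,"ay":0,"az":0},
    {"tx":0.3,"ty":-0.96,"tz":0,"ax":0,"ay":0,"az":0},
    {"tx":0.3,"ty":-0.96,"tz":0,"ax":0,"ay":0,"az":0},
    {"tx":0.3,"ty":-0.96,"tz":0,"ax":0,"ay":0,"az":0},
    {"tx":0.3,"ty":-0.96,"tz":0,"ax":0,"ay":0,"az":0},
  ],
  jaw=0.3,
)

```text
time_s: 67.92
ee_pos: [0.4939, -0.1994, 0.3387]
eef_rot: [3.141, -0.002, 2.876]
force: [0.2, -0.0, -0.1]
grip_width: 0.0661
grip_force: 0.0
```

>>> apply_moves(
  increments=[
    {"tx":0.25,"ty":-0.97,"tz":0,"ax":0,"ay":0,"az":0},
    {"tx":0.2,"ty":-1.0,"tz":0,"ax":0,"ay":0,"az":0},
    {"tx":0,"ty":0,"tz":0,"ax":0,"ay":0,"az":0},
    {"tx":0,"ty":0,"tz":0,"ax":0,"ay":0,"az":0},
  ],
)

```text
time_s: 68.42
ee_pos: [0.4662, -0.2517, 0.3392]
eef_rot: [3.141, -0.001, 2.876]
force: [0.1, 0.1, -0.1]
grip_width: 0.0655
grip_force: 0.0
```

Run:
```python
from h import *
tops(); wlook(.058,(.466,-.252)); plan([(.4665,-.2515,.048,2.876)])
```

```text
on shelf [269.1 157.9] 40 bay 0.0378 0.0596
on shelf [293.9 157.9] 38 bay 0.0379 -0.0146
on shelf [319.1 158.1] 40 bay 0.0375 -0.0897
lid [ 467.5 -250.3] [27.9 28. ] ang 67.2 n 765
tcp [ 0.4664 -0.2514  0.3395] rot [ 3.1413e+00 -6.0000e-04  2.8768e+00] w 0.0658 t 68.53
[ 0.4665 -0.2515  0.048   2.876 ] az 0.01 t [-0.   -0.    3.72] rows>= 4.0
```

>>> apply_moves(
  increments=[
    {"tx":0,"ty":0,"tz":0,"ax":0,"ay":0,"az":0.76},
    {"tx":0,"ty":0,"tz":0,"ax":0,"ay":0,"az":0.75},
    {"tx":-0.02,"ty":0,"tz":0.9,"ax":0,"ay":0,"az":0},
    {"tx":0,"ty":0,"tz":0.9,"ax":0,"ay":0,"az":0},
    {"tx":0,"ty":0,"tz":0.9,"ax":0,"ay":0,"az":0},
    {"tx":0,"ty":0,"tz":0.7,"ax":0,"ay":0,"az":0},
    {"tx":0,"ty":0,"tz":0.32,"ax":0,"ay":0,"az":0},
    {"tx":0,"ty":0,"tz":0,"ax":0,"ay":0,"az":0},
  ],
)

```text
time_s: 69.53
ee_pos: [0.4668, -0.252, 0.2281]
eef_rot: [3.141, -0.001, 2.745]
force: [-0.6, 0.0, -0.1]
grip_width: 0.0657
grip_force: 0.0
```

>>> apply_moves(
  increments=[
    {"tx":0,"ty":0,"tz":0,"ax":0,"ay":0,"az":0},
    {"tx":0,"ty":0,"tz":0,"ax":0,"ay":0,"az":0},
    {"tx":0,"ty":0,"tz":0,"ax":0,"ay":0,"az":0},
    {"tx":0,"ty":0,"tz":0,"ax":0,"ay":0,"az":0},
    {"tx":0,"ty":0,"tz":0,"ax":0,"ay":0,"az":0},
    {"tx":0,"ty":0,"tz":0,"ax":0,"ay":0,"az":0},
    {"tx":0,"ty":0,"tz":-0.95,"ax":0,"ay":0,"az":0},
    {"tx":0,"ty":0,"tz":-0.95,"ax":0,"ay":0,"az":0},
    {"tx":0,"ty":0,"tz":-0.95,"ax":0,"ay":0,"az":0},
    {"tx":0,"ty":0,"tz":-0.95,"ax":0,"ay":0,"az":0},
    {"tx":0,"ty":0,"tz":-0.95,"ax":0,"ay":0,"az":0},
    {"tx":0,"ty":0,"tz":0,"ax":0,"ay":0,"az":0},
  ],
  jaw=1,
  force=15,
)

```text
time_s: 71.03
ee_pos: [0.4666, -0.2524, 0.3723]
eef_rot: [-3.141, 0.003, 2.744]
force: [0.2, -0.4, -2.5]
grip_width: 0.0462
grip_force: 15.0
```

Run:
```python
from h import *
s=-.165
plan([(.58,-.24,.185,Y0),(*slot(s,.014),.185,Y0),(*slot(s,.014),.080,Y0),(*slot(s,-.002),.0795,Y0)])
```

```text
tcp [ 0.4666 -0.2524  0.3723] rot [-3.141   0.0032  2.7441] w 0.0462 t 71.03
[ 0.58  -0.24   0.185  3.116] az -4.26 t [-3.77  0.51  0.24] rows>= 4.0
[ 0.6073 -0.0705  0.185   3.116 ] az -0.0 t [-0.76  5.67 -0.  ] rows>= 6.0
[ 0.6073 -0.0705  0.08    3.116 ] az -0.0 t [0.  0.  3.5] rows>= 4.0
[ 0.6233 -0.0709  0.0795  3.116 ] az -0.0 t [-0.53  0.    0.02] rows>= 1.0
```

>>> apply_moves(
  increments=[
    {"tx":0,"ty":0,"tz":0,"ax":0,"ay":0,"az":-0.86},
    {"tx":0,"ty":0,"tz":0,"ax":0,"ay":0,"az":-0.85},
    {"tx":0,"ty":0,"tz":0,"ax":0,"ay":0,"az":-0.85},
    {"tx":0,"ty":0,"tz":0,"ax":0,"ay":0,"az":-0.85},
    {"tx":0,"ty":0,"tz":0,"ax":0,"ay":0,"az":-0.85},
    {"tx":-0.94,"ty":0.13,"tz":0,"ax":0,"ay":0,"az":0},
    {"tx":-0.94,"ty":0.13,"tz":0,"ax":0,"ay":0,"az":0},
    {"tx":-0.94,"ty":0.13,"tz":0,"ax":0,"ay":0,"az":0},
    {"tx":-0.94,"ty":0.12,"tz":0,"ax":0,"ay":0,"az":0},
  ],
)

```text
time_s: 72.15
ee_pos: [0.5806, -0.2398, 0.3687]
eef_rot: [3.141, -0.002, 3.116]
force: [-0.3, 0.9, -0.4]
grip_width: 0.0463
grip_force: 15.0
```

>>> apply_moves(
  increments=[
    {"tx":-0.13,"ty":0.95,"tz":0,"ax":0,"ay":0,"az":0},
    {"tx":-0.13,"ty":0.95,"tz":0,"ax":0,"ay":0,"az":0},
    {"tx":-0.13,"ty":0.95,"tz":0,"ax":0,"ay":0,"az":0},
    {"tx":-0.13,"ty":0.95,"tz":0,"ax":0,"ay":0,"az":0},
    {"tx":-0.13,"ty":0.95,"tz":0,"ax":0,"ay":0,"az":0},
    {"tx":-0.12,"ty":0.92,"tz":0,"ax":0,"ay":0,"az":0},
    {"tx":0,"ty":0,"tz":0,"ax":0,"ay":0,"az":0},
    {"tx":0,"ty":0,"tz":0,"ax":0,"ay":0,"az":0},
  ],
)

```text
time_s: 73.15
ee_pos: [0.6071, -0.071, 0.3697]
eef_rot: [-3.142, -0.001, 3.116]
force: [-0.5, -0.8, -0.8]
grip_width: 0.0458
grip_force: 15.0
```

Run:
```python
from h import *
s=-.165; o=get_obs(); print(o['grip_force']); wlook(o['ee_pos'][2]-.18-.048+.058,o['ee_pos'][:2],.03)
plan([(*slot(s,.014),.080,Y0),(*slot(s,-.002),.0795,Y0)])
```

```text
14.999801516532898
lid [607.1 -69.7] [27.9 27.3] ang 88.5 n 1963
tcp [ 0.6071 -0.0713  0.3699] rot [-3.1416e+00 -1.1000e-03  3.1153e+00] w 0.0463 t 73.2
[ 0.6073 -0.0705  0.08    3.116 ] az -0.01 t [-0.    0.03  3.66] rows>= 4.0
[ 0.6233 -0.0709  0.0795  3.116 ] az -0.0 t [-0.53  0.    0.02] rows>= 1.0
```

>>> apply_moves(
  increments=[
    {"tx":0,"ty":0.02,"tz":0.9,"ax":0,"ay":0,"az":0},
    {"tx":0,"ty":0,"tz":0.9,"ax":0,"ay":0,"az":0},
    {"tx":0,"ty":0,"tz":0.9,"ax":0,"ay":0,"az":0},
    {"tx":0,"ty":0,"tz":0.6,"ax":0,"ay":0,"az":0},
    {"tx":0,"ty":0,"tz":0.34,"ax":0,"ay":0,"az":0},
    {"tx":0,"ty":0,"tz":0,"ax":0,"ay":0,"az":0},
  ],
)

```text
time_s: 73.95
ee_pos: [0.6072, -0.0701, 0.2613]
eef_rot: [3.142, -0.001, 3.116]
force: [0.9, -1.2, -1.1]
grip_width: 0.0462
grip_force: 15.0
```

>>> apply_moves(
  increments=[
    {"tx":-0.1,"ty":0,"tz":0,"ax":0,"ay":0,"az":0},
    {"tx":-0.1,"ty":0,"tz":0,"ax":0,"ay":0,"az":0},
    {"tx":-0.1,"ty":0,"tz":0,"ax":0,"ay":0,"az":0},
    {"tx":-0.1,"ty":0,"tz":0,"ax":0,"ay":0,"az":0},
    {"tx":-0.05,"ty":0,"tz":0.03,"ax":0,"ay":0,"az":0},
    {"tx":0,"ty":0,"tz":0,"ax":0,"ay":0,"az":0},
  ],
)

```text
time_s: 74.7
ee_pos: [0.6208, -0.0702, 0.2604]
eef_rot: [3.142, -0.0, 3.116]
force: [0.4, 0.3, -1.4]
grip_width: 0.0457
grip_force: 15.0
```

>>> apply_moves(
  increments=[
    {"tx":-0.06,"ty":0,"tz":0,"ax":0,"ay":0,"az":0},
    {"tx":0,"ty":0,"tz":0,"ax":0,"ay":0,"az":0},
  ],
)

```text
time_s: 74.95
ee_pos: [0.6226, -0.0703, 0.2607]
eef_rot: [-3.142, 0.0, 3.116]
force: [0.7, 0.6, -1.1]
grip_width: 0.0461
grip_force: 15.0
```

Still about 2 mm above the deck; I'll lower to touch, then release and lift.

>>> apply_moves(
  increments=[
    {"tx":-0.02,"ty":0,"tz":0.05,"ax":0,"ay":0,"az":0},
    {"tx":0,"ty":0,"tz":0.02,"ax":0,"ay":0,"az":0},
    {"tx":0,"ty":0,"tz":0,"ax":0,"ay":0,"az":0},
  ],
)

```text
time_s: 75.32
ee_pos: [0.623, -0.0703, 0.259]
eef_rot: [3.142, -0.001, 3.116]
force: [-6.7, -0.2, 5.6]
grip_width: 0.046
grip_force: 15.0
```

>>> apply_moves(
  increments=[
    {"tx":0,"ty":0,"tz":0,"ax":0,"ay":0,"az":0},
    {"tx":0,"ty":0,"tz":0,"ax":0,"ay":0,"az":0},
    {"tx":0,"ty":0,"tz":0,"ax":0,"ay":0,"az":0},
    {"tx":0,"ty":0,"tz":-0.5,"ax":0,"ay":0,"az":0},
    {"tx":0,"ty":0,"tz":-0.9,"ax":0,"ay":0,"az":0},
    {"tx":0,"ty":0,"tz":-0.9,"ax":0,"ay":0,"az":0},
    {"tx":0,"ty":0,"tz":-0.9,"ax":0,"ay":0,"az":0},
    {"tx":0,"ty":-0.95,"tz":0,"ax":0,"ay":0,"az":0},
    {"tx":0,"ty":-0.95,"tz":0,"ax":0,"ay":0,"az":0},
    {"tx":0,"ty":-0.95,"tz":0,"ax":0,"ay":0,"az":0},
    {"tx":0,"ty":-0.95,"tz":0,"ax":0,"ay":0,"az":0},
    {"tx":0,"ty":-0.95,"tz":0,"ax":0,"ay":0,"az":0},
  ],
  jaw=0.42,
)

```text
time_s: 76.82
ee_pos: [0.6193, -0.2137, 0.3558]
eef_rot: [-3.141, 0.001, 3.116]
force: [0.4, -0.1, -0.3]
grip_width: 0.0547
grip_force: 0.0
```

>>> apply_moves(
  increments=[
    {"tx":0,"ty":-0.95,"tz":0,"ax":0,"ay":0,"az":0},
    {"tx":0,"ty":-0.95,"tz":0,"ax":0,"ay":0,"az":0},
    {"tx":0,"ty":-0.95,"tz":0,"ax":0,"ay":0,"az":0},
    {"tx":0,"ty":-0.95,"tz":0,"ax":0,"ay":0,"az":0},
    {"tx":0,"ty":0,"tz":0,"ax":0,"ay":0,"az":0},
    {"tx":0,"ty":0,"tz":0,"ax":0,"ay":0,"az":0},
    {"tx":0,"ty":0,"tz":0,"ax":0,"ay":0,"az":0},
    {"tx":0,"ty":0,"tz":0,"ax":0,"ay":0,"az":0},
  ],
)

```text
time_s: 77.82
ee_pos: [0.6167, -0.326, 0.3548]
eef_rot: [-3.142, 0.0, 3.117]
force: [-0.4, 0.3, -0.4]
grip_width: 0.0542
grip_force: 0.0
```

Run:
```python
from h import *
tops(); c=snap('top'); p=c['pixels'].astype(int); B=np.load('bay.npy'); a=B[2]
def tb(w): w=w[:2]-B[:2]; return np.array([np.cos(a)*w[0]+np.sin(a)*w[1],-np.sin(a)*w[0]+np.cos(a)*w[1]]).round(4)
# black knob, odd carton lid
dk=blobs((p.max(2)<75),20)
for b in dk:
    if 210<b[0][0]<250 and 140<b[0][1]<195: print('knob',tb(ray(c,*b[0],.125)))
h=cv2.cvtColor(c['pixels'],cv2.COLOR_RGB2HSV).astype(int)
for b in blobs((h[...,0]>105)&(h[...,0]<130)&(h[...,1]>100)&(h[...,2]>50),6):
    if 425<b[0][0]<480 and 200<b[0][1]<260: print('odd',b[0],b[1],ray(c,*b[0],.062))
# angle rear edge vs beam: profile columns
for y in (.04,-.05,-.125,-.19):
    q=[proj(c,[*bay2w(B,[x,y]),.035]) for x in np.arange(.064,.126,.004)]
    print(y,[int(p[int(round(v)),int(round(u))][1]) for u,v in q])
```

```text
on shelf [269.1 157.8] 39 bay 0.038 0.0595
on shelf [294.  157.8] 36 bay 0.0383 -0.0147
on shelf [319.1 158.1] 40 bay 0.0375 -0.0897
on shelf [344.1 158.1] 40 bay 0.0375 -0.1646
knob [-0.0197  0.1854]
0.04 [111, 137, 176, 210, 214, 212, 197, 160, 128, 178, 206, 214, 204, 193, 165, 109]
-0.05 [91, 129, 175, 200, 214, 215, 209, 194, 184, 200, 212, 214, 209, 201, 173, 116]
-0.125 [80, 124, 173, 199, 213, 212, 198, 166, 146, 187, 209, 215, 210, 198, 170, 113]
-0.19 [200, 202, 204, 206, 213, 215, 216, 216, 215, 216, 216, 215, 213, 196, 167, 111]
```

```bash
python3 -c "
from h import *
print(hand_in())"
```

```text
the job is handed in; nothing more can be done
None
```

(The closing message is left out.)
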